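# Un-nest the leaning beakers and sort them into size rows

## Task

Pull the three nested ceramic beakers in the sloping cradle apart and stand each one upright in the empty place at the near end of the row of its own size, in line with the beakers already there. They are brittle: set each one down gently on its plaster block, without dropping it or pressing it down hard (the blocks are of different heights), and leave the other things on the bench where they are.

Things in the scene. Friction and masses are not known exactly. Their poses are not given: they have to be found in the camera images.
- beaker_s: small beaker, bare white ceramic, open-topped, round, rim outer diameter 46 mm, tapering to 39 mm at the foot, 84 mm tall, walls 4 mm, inner floor 12 mm above its underside, about 130 g. Origin: centre of its underside; z along its axis towards the mouth. It starts standing on the inner floor of the middle beaker, its rim 28 mm beyond that one's rim, with about 2 mm play all round.
- beaker_m: middle beaker, bare white ceramic, open-topped, round, rim outer diameter 56 mm, tapering to 49 mm at the foot, 86 mm tall, walls 4 mm, inner floor 30 mm above its underside, about 200 g. Origin: centre of its underside; z along its axis towards the mouth. It starts standing on the inner floor of the large beaker, its rim 28 mm beyond that one's rim, with about 2 to 3 mm play all round.
- beaker_l: large beaker, bare white ceramic, open-topped, round, rim outer diameter 68 mm, straight 60 mm diameter over the lowest 45 mm, then widening, 88 mm tall, walls 4 mm, inner floor 30 mm above its underside, about 300 g. Origin: centre of its underside; z along its axis towards the mouth. It starts loose in the cradle, the others nested in it; their mouths point up and away from the robot, 0.44 rad from vertical.
- row_s: row of small beakers: plaster block, 280 x 80 mm, on soft feet (sinks 1 mm per 4 N, at most 6 mm); two fixed small beakers stand 88 and 176 mm along +x. Origin: on the bench (z = 0) straight below the empty place, 55 mm in from the block's near end; x along the row, away from the robot. Its level top is 20 to 70 mm above the bench, differs per row and is NOT measured: feel or look. Rows are 140 mm apart, in any order.
- row_m: row of middle beakers: plaster block, 280 x 80 mm, on soft feet (sinks 1 mm per 4 N, at most 6 mm); two fixed middle beakers stand 88 and 176 mm along +x. Origin: on the bench (z = 0) straight below the empty place, 55 mm in from the block's near end; x along the row, away from the robot. Its level top is 20 to 70 mm above the bench, differs per row and is NOT measured: feel or look. Rows are 140 mm apart, in any order.
- row_l: row of large beakers: plaster block, 280 x 80 mm, on soft feet (sinks 1 mm per 4 N, at most 6 mm); two fixed large beakers stand 88 and 176 mm along +x. Origin: on the bench (z = 0) straight below the empty place, 55 mm in from the block's near end; x along the row, away from the robot. Its level top is 20 to 70 mm above the bench, differs per row and is NOT measured: feel or look. Rows are 140 mm apart, in any order.
- cradle: fixed sloping wooden cradle under the nest: tilted seat with two low cheeks in a V on the side away from the robot, reaching 38 mm up the large beaker and 45 mm to either side of its axis. Base 150 x 100 mm. Origin: on the bench under the seat's middle; the large beaker's underside rests 50 mm above it. The beakers lean towards the cradle's -x.
- bowl: bystander: yellow plastic bowl, 104 mm across, 52 mm high, origin under its centre
- jar: bystander: lidded glass jar, 60 mm across, 85 mm high, origin under its centre
- spatula: bystander: spatula lying flat, 200 mm long, x along its length
- brush: bystander: brush lying flat, 170 mm long, x along its length
- prop: bystander: upright clay kiln prop, 32 mm across, 60 mm high, origin under its centre
Things that resemble listed ones, but are neither listed nor needed, are in the scene too. Leave any brown look-alike of the beaker_m alone.

How it is judged (in metres and radians):
At the end, for the whole second after the job is handed in: Each beaker stands on the row of its own size, its underside's centre within 15 mm (horizontally) of the middle of the empty place, upright within 0.1 rad, resting on the block, released and still (horizontal distance between beaker_s and row_s below 0.015 m and angle between each of beaker_s, beaker_m, beaker_l's own z axis and vertical below 0.1 rad and contact force between beaker_s and row_s above 0.4 N and linear speed of each of beaker_s, beaker_m, beaker_l below 0.03 m/s and horizontal distance between beaker_m and row_m below 0.015 m and contact force between beaker_m and row_m above 0.4 N and horizontal distance between beaker_l and row_l below 0.015 m and contact force between beaker_l and row_l above 0.4 N); the robot touches nothing.
It fails at once if a beaker, while gripped, pressed or banged onto its row with more than 45 N ((contact force between the fingers and beaker_s above 5 N and contact force between beaker_s and row_s above 45 N) or (contact force between the fingers and beaker_m above 5 N and contact force between beaker_m and row_m above 45 N) or (contact force between the fingers and beaker_l above 5 N and contact force between beaker_l and row_l above 45 N)).
It fails at once if a beaker let fall onto its place (out of the fingers and faster than 0.4 m/s there, a fall of about 8 mm) ((contact force between the fingers and beaker_s below 0.05 N and linear speed of beaker_s above 0.4 m/s and horizontal distance between beaker_s and row_s below 0.05 m) or (contact force between the fingers and beaker_m below 0.05 N and linear speed of beaker_m above 0.4 m/s and horizontal distance between beaker_m and row_m below 0.05 m) or (contact force between the fingers and beaker_l below 0.05 N and linear speed of beaker_l above 0.4 m/s and horizontal distance between beaker_l and row_l below 0.05 m)).
It fails at once if a bystander shifted by more than 40 mm (distance of any of bowl, jar, spatula, brush, prop from where it was at the start of the episode above 0.04 m).
It also fails if it takes over 72 s, if anything falls off the work surface, if the arm or the gripper's body presses on something with over 40 N, if the wrist force passes 120 N, or if a joint passes its speed limit or range.

## Robot

A 6-joint arm with a two-finger parallel gripper is mounted at the origin on the work surface. World frame = base frame: x ahead of the robot, y to its left, z up, the work surface at z = 0. Lengths are in mm, angles in rad, forces in N, time in s.
With the tool pointing down it reaches from about 350 to 850 mm from the base axis. Payload 8.1 kg.
Tool frame: the origin (TCP) lies between the finger pads; the fingertips stand 22 mm ahead of it and the grasp point (between the pads) lies 3 mm ahead of it; z points along the fingers, y is the line along which they close (so a half turn about z gives the same grasp; the last joint's range is limited). The gripper opens to 93 mm and grips with 3 to 60 N. Pads are 15 mm wide; open, the fingers measure 128 mm over their backs; the gripper's body (75 mm by 188 mm) begins 65 mm behind the grasp point.
Start: joints at [-1.23, 0.13, 1.488, -0, 1.523, -0.085], TCP at [247.85, -546.421, 240.635] pointing down, gripper open.
Joint ranges: [-2.96, 2.96], [-0.89, 2.26], [0.02, 2.5], [-1.34, 4.48], [0, 2.73], [-2.66, 2.66]. Speed limits (rad/s): [2.39, 2.39, 2.79, 3.14, 3.14, 3.14].

## Interface

Orientations are given as a rotation vector (axis times angle).
In Python, from station import * gives the robot as it stands.
- The arm moves only by the tool servo_tool, never from a script. Its argument "plan" is a list of rows, each an object of numbers: "fingers": the finger opening in cm, from 0 to 9.3; "x", "y", "z": the shift along the tool's x, y, z in cm; "rx", "ry", "rz": the turn, a rotation vector about the tool's x, y, z in degrees. In form: [{"fingers": .., "x": .., "y": .., "z": .., "rx": .., "ry": .., "rz": ..}, ...]. A call has 1 to 8 rows; each row shifts and turns the commanded pose from where the row before left it, along the tool's axes as they then stand; what a row does not reach is not made up. A row lasts 1/12 s, in which the tool goes at most 41.7 mm and 7.16 degrees, less where a joint would pass 70% of its speed; a pose out of reach is approached as far as the arm can. A call with a gripper value outside its range is refused whole. The fingers move at their own pace and stop on an object; the grip force is fixed at half the most. Time passes only in rows, so rows that do not move let the fingers close. It gives the time, the measured TCP pose, the force, the opening and the grip force at its end, in the units of the state.
- get_obs(): the state, without advancing time (a new reading comes with each control period).
- snapshot(name): name is "scene" or "top" or "wrist"; returns a dict with "color" (400x640x3 uint8, red, green, blue), "depth" (400x640 float32, mm along the optical axis (not along the pixel's ray), 0 where there is no reading), "K" (3x3 intrinsics, pixels), "R" (3x3) and "t" (3): a world point X has camera coordinates R X + t; the wrist camera has in their place "hand_eye" (4x4, takes a point from camera to tool coordinates, whose origin is the TCP and whose axes are the flange's). Camera axes: x right, y down, z forward; pixel columns grow to the right and rows downward; lengths in mm; the calibration is good to about 2 mm. A picture is of the moment at which its call begins: read the wrist's pose just before it.
- sign_off(): hands the job in; it is judged then, once.
The state is a dict: "clock": time; "joint_pos": joint angles; "qvel": joint speeds; "joint_torque": joint torques, N m; "tcp_pos": TCP position; "tool_rot": TCP orientation; "force": force on the tool from outside, world axes, zero at the start; "moment": the same for the moment, N m; "width": finger opening in mm; "grip_force": force on a finger pad.
Only numpy, scipy, OpenCV 4.12 (cv2) and the standard library are available. Lean on these libraries where they do the work, as an engineer would, in place of code of your own. Each camera call takes 0.05 s, during which the arm holds its last target. There are 200 camera calls.

## Working session

There is one attempt and no reset: what is moved stays moved. The work goes in short steps, Python scripts to look and compute and a tool call to move; the robot and the scene stay as the last step left them, time stands still between calls to the robot, and variables do not carry over. Pictures are saved under pics/ and viewed, at most 10 in all, crops included, and the job is handed in when it is done.

Besides the shell and the picture viewer there is one more tool, called after ">>>" in YAML: its name, and indented under it one key for each argument. servo_tool: Moves the arm, as the interface text tells. Its arguments: {"type":"object","properties":{"plan":{"type":"array"}},"required":["plan"]}

```bash
ls; mkdir -p pics; python3 - <<'E'
from station import *
import cv2,numpy as np,pickle
print(get_obs())
d={}
for n in("scene","top"):
    s=snapshot(n);d[n]=s
    cv2.imwrite(f"pics/{n}0.png",s["color"][:,:,::-1]);print(n,s["K"],s["R"],s["t"])
pickle.dump(d,open("d0.pkl","wb"))
E
```

```text
pics
{'clock': 0.0, 'joint_pos': array([-1.23041906e+00,  1.31200553e-01,  1.48923748e+00,  2.09876599e-05,
        1.52300379e+00, -8.54107287e-02]), 'qvel': array([-0.00090307,  0.00036339,  0.00020781,  0.00162421, -0.00080417,
        0.00047034]), 'joint_torque': array([-1.11659752e-03, -5.59843361e+01, -4.91759527e+01,  7.67990481e-02,
        3.53429513e-02, -1.47545193e-04]), 'tcp_pos': array([ 247.67108417, -545.92902353,  239.58683941]), 'tool_rot': array([-3.06887156e+00, -6.63395687e-01,  3.36437966e-04]), 'force': array([ 0.38534306,  0.8014204 , -0.1114156 ]), 'moment': array([-0.04040493, -0.03014085, -0.02994803]), 'grip_force': 0.0, 'width': 92.82073189034953}
scene [[512.11468879   0.         319.44525909]
 [  0.         512.11468879 197.27844234]
 [  0.           0.           1.        ]] [[-0.76263751  0.64646882 -0.02149632]
 [ 0.39363214  0.4374828  -0.808494  ]
 [-0.51326189 -0.62504949 -0.5881117 ]] [ 399.10358775 -159.16300058 1696.6158524 ]
top [[373.19574815   0.         322.3879357 ]
 [  0.         373.19574815 200.5416313 ]
 [  0.           0.           1.        ]] [[ 0.02756906 -0.99935372  0.0230669 ]
 [-0.99107124 -0.03033742 -0.12983619]
 [ 0.13045207 -0.01928148 -0.99126711]] [ 36.15101782 551.98175423 996.552944  ]
```

View pics/top0.png

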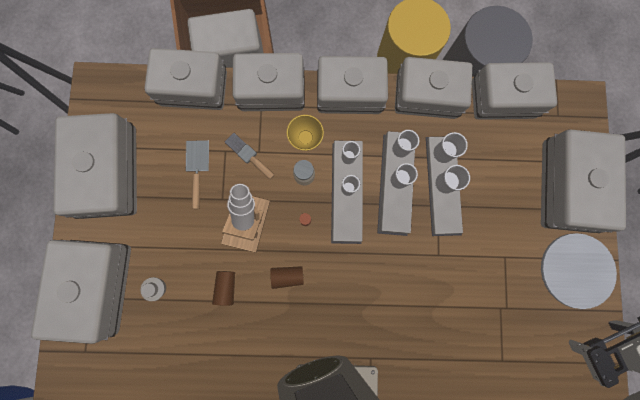

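View pics/scene0.png

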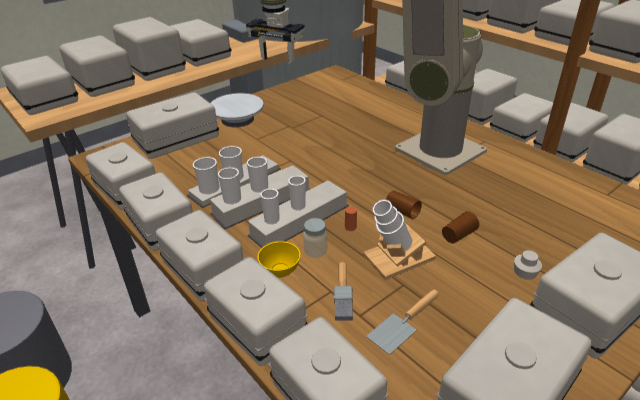

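The top view shows the small row at col 347, the middle at 397 and the large at 445, each with its empty end near row 235. The nest is at (240,205) in the cradle at (246,222), the prop at (305,219), the jar at (304,172) and the bowl at (305,132). Next I'll fit the heights and poses.

```bash
cat > h.py <<'E'
from station import *
import cv2,numpy as np,pickle
from scipy.spatial.transform import Rotation as Rn
def cloud(s,R=None,t=None):
    v,u=np.mgrid[:400,:640];d=s["depth"]
    P=np.stack([(u-s["K"][0,2])/s["K"][0,0]*d,(v-s["K"][1,2])/s["K"][1,1]*d,d],-1)
    if "R" in s: return (P-s["t"])@s["R"]
    H=s["hand_eye"];P=P@H[:3,:3].T+H[:3,3]
    return P@R.T+t
E
python3 - <<'E'
from h import *
d=pickle.load(open("d0.pkl","rb"))
s=d["top"];P=cloud(s);hsv=cv2.cvtColor(s["color"],cv2.COLOR_RGB2HSV)
print("table z",P[300:330,380:500,2].mean(),P[300:330,380:500,2].std())
grey=((hsv[...,1]<45)&(hsv[...,2]>80)).astype(np.uint8)
for n,(c0,c1) in dict(s=(328,368),m=(376,418),l=(424,470)).items():
    reg=np.zeros((400,640),bool);reg[125:245,c0:c1]=1
    near=reg.copy();near[:205]=0;m=near&(grey>0)&(P[...,2]>12)
    z=P[m][:,2];zt=np.median(z);print(n,"top z",zt,z.std(),m.sum())
    m=reg&(grey>0)&(abs(P[...,2]-zt)<6)
    r=cv2.minAreaRect(P[m][:,:2].astype(np.float32));print(cv2.boxPoints(r),r)
    m=reg&(P[...,2]>zt+70)  # rims
    k,lab,st,ce=cv2.connectedComponentsWithStats(m.astype(np.uint8))
    for i in range(1,k):
        if st[i,4]>20:
            q=P[lab==i];print("  rim",cv2.minEnclosingCircle(q[:,:2].astype(np.float32)),np.percentile(q[:,2],[10,50,90]))
# scene view of tops too
P2=cloud(d["scene"]);hs2=cv2.cvtColor(d["scene"]["color"],cv2.COLOR_RGB2HSV)
np.savez("c.npz",P=P,P2=P2)
for nm,Q,h in(("top",P,hsv),("scene",P2,hs2)):
    # nest: white pts near cradle
    X=Q.reshape(-1,3);hh=h.reshape(-1,3)
    m=(abs(X[:,0]-530)<110)&(abs(X[:,1]-215)<75)&(X[:,2]>25)&(hh[:,1]<60)
    print(nm,m.sum(),X[m].min(0),X[m].max(0),X[m].mean(0))
print(P[205,240],P[222,258],P[219,305],P[172,304],P[132,305],P[285,287],P[285,224])
w=cv2.inRange(hsv,(5,60,120),(25,255,255))
m=(P[...,2]>8)&(P[...,2]<60);m[:190]=0;m[255:]=0;m[:,:215]=0;m[:,275:]=0;m&=grey==0
r=cv2.minAreaRect(P[m][:,:2].astype(np.float32));print("cradle",r,cv2.boxPoints(r))
E
```

```text
table z 4.928409709410576 68.18925911052087
s top z 51.908918119792745 60.69244997345123 1102
[[440.414     22.362312]
 [441.41766  -57.45365 ]
 [720.5335   -53.94371 ]
 [719.52985   25.872253]] ((580.4737548828125, -15.790699005126953), (279.137939453125, 79.82227325439453), 0.7204685211181641)
  rim ((554.6646728515625, 26.13730239868164), 146.02877807617188) [127.33022153 134.36883232 137.65399988]
  rim ((583.4568481445312, -16.105796813964844), 22.732730865478516) [128.322274   135.1148428  137.65278987]
m top z 53.4895780944173 77.7013093154969 836
[[ 467.6577  -187.09317]
 [ 747.1349  -202.21622]
 [ 751.44495 -122.56506]
 [ 471.96777 -107.44202]] ((609.5513305664062, -154.82911682128906), (79.76768493652344, 279.8860778808594), 86.90263366699219)
  rim ((700.9490356445312, -159.98605346679688), 28.408432006835938) [127.17846179 137.5220468  140.79278055]
  rim ((521.038818359375, -53.05580520629883), 163.3489227294922) [127.80283156 138.07483283 141.08260699]
l top z 21.653939050067073 80.13695851596916 833
[[ 469.01428 -262.27365]
 [ 473.52917 -343.07877]
 [ 751.5045  -327.54
[... 397 characters left out ...]
.10655592 289.58074876 190.26574609] [514.57347474 254.31208011 137.90438137]
scene 981 [475.30327512 229.46351891  62.71899663] [570.7804489  289.9687237  189.16306664] [537.22128694 267.1932653  140.38144108]
[516.93691623 252.26961218 164.02898154] [485.37852149 224.83592732  47.00574321] [496.53162335  97.97395298  55.82608683] [619.57285464 104.15077103  82.78447354] [753.7574842  107.73970219   7.66875661] [320.34193284 140.17727815  43.69701471] [316.94062701 304.72895011  52.19112431]
cradle ((490.18536376953125, 276.15814208984375), (122.18360137939453, 149.5636444091797), 77.62897491455078) [[404.05154 232.50621]
 [550.14246 200.46349]
 [576.3192  319.81006]
 [430.22827 351.85278]]
```

```bash
cat >> h.py <<'E'
def Rt(az,tilt,yaw_off=0):
    "tool z=-n, n tilted towards azimuth az; tool y horizontal, perpendicular to lean"
    n=np.array([np.sin(tilt)*np.cos(az),np.sin(tilt)*np.sin(az),np.cos(tilt)])
    y=np.array([np.sin(az+yaw_off),-np.cos(az+yaw_off),0])  # tool down: y toward -Y
    z=-n; return np.column_stack([np.cross(y,z),y,z]),n
def go(p,R):
    o=get_obs();R0=Rn.from_rotvec(o["tool_rot"]).as_matrix()
    rv=np.degrees(Rn.from_matrix(R0.T@R).as_rotvec())
    d=(np.array(p)-o["tcp_pos"])/10
    print("turn deg",rv.round(1),"| then shift cm (target axes)",(R.T@d).round(2),"| shift cm before turn",(R0.T@d).round(2))
E
python3 - <<'E'
from h import *
from scipy.optimize import least_squares
c=np.load("c.npz");d=pickle.load(open("d0.pkl","rb"))
pts=[]
for k,nm in(("P","top"),("P2","scene")):
    X=c[k].reshape(-1,3);h=cv2.cvtColor(d[nm]["color"],cv2.COLOR_RGB2HSV).reshape(-1,3)
    m=(abs(X[:,0]-530)<110)&(X[:,1]>200)&(X[:,1]<310)&(X[:,2]>85)&(X[:,2]<195)&(h[:,1]<60);pts.append(X[m])
def ro(s):
    return np.where(s<88,np.interp(s,[0,45,88],[30,30,34]),np.where(s<116,np.interp(s,[30,116],[24.5,28]),np.interp(s,[60,144],[19.5,23])))
def f(p,X):
    _,n=Rt(p[2],.44);v=X-[p[0],p[1],50];s=v@n;r=np.linalg.norm(v-np.outer(s,n),axis=1)
    a=r-ro(s);return np.where(abs(a)<abs(a+4),a,a+4)
for X in pts+[np.vstack(pts)]:
    for a0 in(-.2,.2):
        r=least_squares(f,[470,250,a0],args=(X,),loss="soft_l1",f_scale=1.5);print(len(X),r.x,r.cost,np.median(abs(f(r.x,X))))
# rim circle check of the small one: points with s>138
_,n=Rt(r.x[2],.44);s=(X-[r.x[0],r.x[1],50])@n;print(s.max(),X[s>141].mean(0),(np.array([r.x[0],r.x[1],50])+144*n))
E
```

```text
889 [ 4.83163303e+02  2.63025164e+02 -1.49807091e-01] 1087.9590674262204 1.0073972432309901
889 [ 4.83073378e+02  2.63825982e+02 -1.71680037e-01] 1077.6906068464784 1.0208190781178033
1030 [ 4.88907512e+02  2.69679477e+02 -2.25363377e-01] 1157.853129397617 1.0022175580304875
1030 [ 4.89344909e+02  2.65132836e+02 -1.96757302e-01] 1076.204741245259 0.9356185185493278
1919 [ 4.88488168e+02  2.65484207e+02 -2.06778194e-01] 2422.937646860715 0.8887075533757525
1919 [ 4.88528013e+02  2.65511765e+02 -2.09170914e-01] 2411.724772375942 0.866541220783617
147.60248048056482 [548.42046664 254.48144064 179.99255554] [548.52639617 252.77555778 180.2842395 ]
```

```bash
cat >> h.py <<'E'
B=np.array([487.5,265,50.]);AZ=-.21
R1,N1=Rt(AZ,.44)
E
python3 - <<'E'
from h import *
print(R1,N1,B+141*N1,B+225*N1)
go(B+225*N1,R1)
R2=R1@np.diag([-1,-1,1]);go(B+225*N1,R2)
E
```

```text
[[ 0.8848751  -0.2084599  -0.41658196]
 [-0.18860444 -0.97803091  0.0887913 ]
 [-0.42593947  0.         -0.90475166]] [ 0.41658196 -0.0887913   0.90475166] [546.23805701 252.48042695 177.56998451] [581.23094204 245.0219579  253.56912422]
turn deg [  7.9 -24.3  35.9] | then shift cm (target axes) [ 14.   -84.31  -8.13] | shift cm before turn [ 63.05 -58.26  -1.28]
turn deg [  31.4   10.2 -140.6] | then shift cm (target axes) [-14.    84.31  -8.13] | shift cm before turn [ 63.05 -58.26  -1.28]
```

>>> servo_tool:
  plan:
    - {"fingers": 9.3,"x": 2.6,"y": -2.4,"z": -0.9}
    - {"fingers": 9.3,"x": 2.6,"y": -2.4,"z": -0.9}
    - {"fingers": 9.3,"x": 2.6,"y": -2.4,"z": -0.9}
    - {"fingers": 9.3,"x": 2.6,"y": -2.4,"z": -0.9}
    - {"fingers": 9.3,"x": 2.6,"y": -2.4,"z": -0.9}
    - {"fingers": 9.3,"x": 2.6,"y": -2.4,"z": -0.9}
    - {"fingers": 9.3,"x": 2.6,"y": -2.4,"z": -0.9}
    - {"fingers": 9.3,"x": 2.6,"y": -2.4,"z": -0.9}

```text
$.plan[0]: bad value
```

>>> servo_tool:
  plan:
    - {"fingers": 9.3,"x": 2.6,"y": -2.4}
    - {"fingers": 9.3,"x": 2.6,"y": -2.4}
    - {"fingers": 9.3,"x": 2.6,"y": -2.4}
    - {"fingers": 9.3,"x": 2.6,"y": -2.4}
    - {"fingers": 9.3,"x": 2.6,"y": -2.4}
    - {"fingers": 9.3,"x": 2.6,"y": -2.4}
    - {"fingers": 9.3,"x": 2.6,"y": -2.4}
    - {"fingers": 9.3,"x": 2.6,"y": -2.4}

```text
$.plan[0]: bad value
```

>>> servo_tool:
  plan:
    - {"fingers": 9.3,"x": 2.6,"y": -2.4}
    - {"fingers": 9.3,"x": 2.6,"y": -2.4}
    - {"fingers": 9.3,"x": 2.6,"y": -2.4}
    - {"fingers": 9.3,"x": 2.6,"y": -2.4}
    - {"fingers": 9.3,"x": 2.6,"y": -2.4}
    - {"fingers": 9.3,"x": 2.6,"y": -2.4}
    - {"fingers": 9.3,"x": 2.6,"y": -2.4}
    - {"fingers": 9.3,"x": 2.6,"y": -2.4}

```text
$.plan[0]: bad value
```

>>> servo_tool:
  plan:
    - {"fingers": 9.3,"rx": 1.0,"ry": -3.0,"rz": 4.5}
    - {"fingers": 9.3,"rx": 1.0,"ry": -3.0,"rz": 4.5}
    - {"fingers": 9.3,"rx": 1.0,"ry": -3.0,"rz": 4.5}
    - {"fingers": 9.3,"rx": 1.0,"ry": -3.0,"rz": 4.5}
    - {"fingers": 9.3,"rx": 1.0,"ry": -3.0,"rz": 4.5}
    - {"fingers": 9.3,"rx": 1.0,"ry": -3.0,"rz": 4.5}
    - {"fingers": 9.3,"rx": 1.0,"ry": -3.0,"rz": 4.5}
    - {"fingers": 9.3,"rx": 1.0,"ry": -3.0,"rz": 4.5}

```text
$.plan[0]: bad value
```

```bash
python3 - <<'E'
from h import *
o=get_obs();print(o["clock"],o["tcp_pos"],o["joint_pos"],o["force"])
go(B+225*N1,R1)
s=snapshot("wrist");print(s["K"],s["hand_eye"])
cv2.imwrite("pics/w1.png",s["color"][:,:,::-1])
P=cloud(s,Rn.from_rotvec(o["tool_rot"]).as_matrix(),o["tcp_pos"]).reshape(-1,3)
v=P-B;a=v@N1;h=cv2.cvtColor(s["color"],cv2.COLOR_RGB2HSV).reshape(-1,3)
q=v-np.outer(a,N1);r=np.linalg.norm(q,axis=1)
for lo,hi in((141,148),(110,119),(83,91)):
    m=(a>lo)&(a<hi)&(r<45)&(h[:,1]<60)
    if m.sum()>5:
        u=(q[m]@R1[:,:2]).astype(np.float32);print(lo,m.sum(),cv2.minEnclosingCircle(u),np.median(a[m]))
E
```

```text
0.1 [ 247.69736397 -545.96913873  239.68474229] [-1.23039035e+00  1.31078200e-01  1.48919222e+00  4.74866139e-06
  1.52295219e+00 -8.54052243e-02] [0.42601161 0.70164248 0.24780152]
turn deg [  7.9 -24.3  35.9] | then shift cm (target axes) [ 14.   -84.31  -8.13] | shift cm before turn [ 63.05 -58.26  -1.28]
[[334.73318372   0.         317.98742522]
 [  0.         334.73318372 196.95961292]
 [  0.           0.           1.        ]] [[ 5.80896181e-04 -9.61024032e-01 -2.76464235e-01  7.73077217e+01]
 [ 9.99999829e-01  5.39227653e-04  2.26739450e-04 -3.18640688e-01]
 [-6.88249000e-05 -2.76464320e-01  9.61024180e-01 -1.43826965e+02]
 [ 0.00000000e+00  0.00000000e+00  0.00000000e+00  1.00000000e+00]]
```

View pics/w1.png

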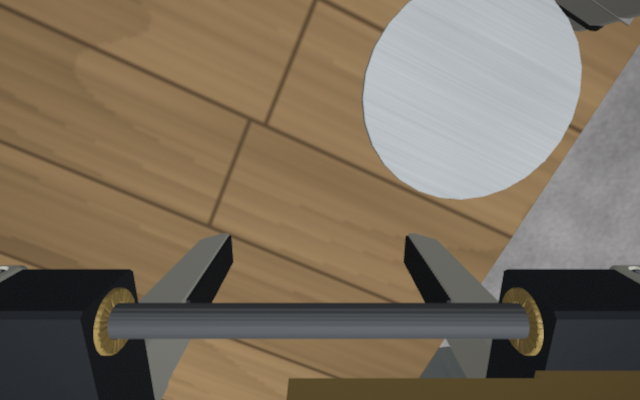

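The wrist view shows bare bench, with the fingers at (220,260) and (415,260) and the white plate at (470,90). The plan format was refused, so I'll give all the keys.

>>> servo_tool:
  plan:
    - {"fingers": 9.2,"x": 2.6,"y": -2.4,"z": -0.9,"rx": 0,"ry": 0,"rz": 0}
    - {"fingers": 9.2,"x": 2.6,"y": -2.4,"z": -0.9,"rx": 0,"ry": 0,"rz": 0}
    - {"fingers": 9.2,"x": 2.6,"y": -2.4,"z": -0.9,"rx": 0,"ry": 0,"rz": 0}
    - {"fingers": 9.2,"x": 2.6,"y": -2.4,"z": -0.9,"rx": 0,"ry": 0,"rz": 0}
    - {"fingers": 9.2,"x": 2.6,"y": -2.4,"z": -0.9,"rx": 0,"ry": 0,"rz": 0}
    - {"fingers": 9.2,"x": 2.6,"y": -2.4,"z": -0.9,"rx": 0,"ry": 0,"rz": 0}
    - {"fingers": 9.2,"x": 2.6,"y": -2.4,"z": -0.9,"rx": 0,"ry": 0,"rz": 0}
    - {"fingers": 9.2,"x": 2.6,"y": -2.4,"z": -0.9,"rx": 0,"ry": 0,"rz": 0}

```text
clock: 0.82
tcp_pos: [358.1, -283.9, 312.8]
tool_rot: [-3.071, -0.663, -0.0]
force: [0.6, 0.1, -0.2]
width: 92.1
grip_force: 0.0
```

>>> servo_tool:
  plan:
    - {"fingers": 9.2,"x": 2.6,"y": -2.4,"z": 0,"rx": 0,"ry": 0,"rz": 0}
    - {"fingers": 9.2,"x": 2.6,"y": -2.4,"z": 0,"rx": 0,"ry": 0,"rz": 0}
    - {"fingers": 9.2,"x": 2.6,"y": -2.4,"z": 0,"rx": 0,"ry": 0,"rz": 0}
    - {"fingers": 9.2,"x": 2.6,"y": -2.4,"z": 0,"rx": 0,"ry": 0,"rz": 0}
    - {"fingers": 9.2,"x": 2.6,"y": -2.4,"z": 0,"rx": 0,"ry": 0,"rz": 0}
    - {"fingers": 9.2,"x": 2.6,"y": -2.4,"z": 0,"rx": 0,"ry": 0,"rz": 0}
    - {"fingers": 9.2,"x": 2.6,"y": -2.4,"z": 0,"rx": 0,"ry": 0,"rz": 0}
    - {"fingers": 9.2,"x": 2.6,"y": -2.4,"z": 0,"rx": 0,"ry": 0,"rz": 0}

```text
clock: 1.48
tcp_pos: [468.3, -23.1, 312.5]
tool_rot: [3.071, 0.664, -0.0]
force: [1.1, -0.6, -0.3]
width: 92.2
grip_force: 0.0
```

>>> servo_tool:
  plan:
    - {"fingers": 9.2,"x": 2.6,"y": -2.4,"z": 0,"rx": 0,"ry": 0,"rz": 0}
    - {"fingers": 9.2,"x": 2.6,"y": -2.4,"z": 0,"rx": 0,"ry": 0,"rz": 0}
    - {"fingers": 9.2,"x": 2.6,"y": -2.4,"z": 0,"rx": 0,"ry": 0,"rz": 0}
    - {"fingers": 9.2,"x": 2.6,"y": -2.4,"z": 0,"rx": 0,"ry": 0,"rz": 0}
    - {"fingers": 9.2,"x": 2.6,"y": -2.4,"z": 0,"rx": 0,"ry": 0,"rz": 0}
    - {"fingers": 9.2,"x": 2.6,"y": -2.4,"z": 0,"rx": 0,"ry": 0,"rz": 0}
    - {"fingers": 9.2,"x": 2.6,"y": -2.4,"z": 0,"rx": 0,"ry": 0,"rz": 0}
    - {"fingers": 9.2,"x": 2.6,"y": -2.4,"z": 0,"rx": 0,"ry": 0,"rz": 0}

```text
clock: 2.15
tcp_pos: [578.4, 237.7, 312.1]
tool_rot: [3.07, 0.664, -0.001]
force: [1.1, -1.5, 0.6]
width: 92.0
grip_force: 0.0
```

>>> servo_tool:
  plan:
    - {"fingers": 9.2,"x": 0,"y": 0,"z": 0,"rx": 1.0,"ry": -3.0,"rz": 4.5}
    - {"fingers": 9.2,"x": 0,"y": 0,"z": 0,"rx": 1.0,"ry": -3.0,"rz": 4.5}
    - {"fingers": 9.2,"x": 0,"y": 0,"z": 0,"rx": 1.0,"ry": -3.0,"rz": 4.5}
    - {"fingers": 9.2,"x": 0,"y": 0,"z": 0,"rx": 1.0,"ry": -3.0,"rz": 4.5}
    - {"fingers": 9.2,"x": 0,"y": 0,"z": 0,"rx": 1.0,"ry": -3.0,"rz": 4.5}
    - {"fingers": 9.2,"x": 0,"y": 0,"z": 0,"rx": 1.0,"ry": -3.0,"rz": 4.5}
    - {"fingers": 9.2,"x": 0,"y": 0,"z": 0,"rx": 1.0,"ry": -3.0,"rz": 4.5}
    - {"fingers": 9.2,"x": 0,"y": 0,"z": 0,"rx": 1.0,"ry": -3.0,"rz": 4.5}

```text
clock: 2.82
tcp_pos: [578.2, 236.1, 312.2]
tool_rot: [-3.005, 0.326, 0.668]
force: [0.4, -0.7, 0.4]
width: 91.8
grip_force: 0.0
```

```bash
cat > w.py <<'E'
from h import *
import sys
o=get_obs();print(o["clock"],o["tcp_pos"],o["joint_pos"].round(2))
s=snapshot("wrist");cv2.imwrite(sys.argv[1],s["color"][:,:,::-1])
P=cloud(s,Rn.from_rotvec(o["tool_rot"]).as_matrix(),o["tcp_pos"]).reshape(-1,3)
v=P-B;a=v@N1;h=cv2.cvtColor(s["color"],cv2.COLOR_RGB2HSV).reshape(-1,3)
q=v-np.outer(a,N1);r=np.linalg.norm(q,axis=1)
for lo,hi in((141,149),(113,119),(85,91)):
    m=(a>lo)&(a<hi)&(r<40)&(h[:,1]<60)
    if m.sum()>5:
        u=(q[m]@R1[:,:2]).astype(np.float32);print(lo,m.sum(),"ring centre in tool x,y off axis, radius",cv2.minEnclosingCircle(u),np.percentile(a[m],[50,95]))
E
python3 w.py pics/w2.png; python3 -c "
from h import *
go(B+225*N1,R1);go(B+141*N1,R1)"
```

```text
2.8167 [578.18463142 236.05021393 312.18807613] [0.21 0.56 0.9  0.2  2.08 2.06]
141 755 ring centre in tool x,y off axis, radius ((1.5246506929397583, -0.5884113907814026), 22.8992862701416) [143.51201191 144.73417467]
113 544 ring centre in tool x,y off axis, radius ((1.7610464096069336, -0.6717324256896973), 27.66097640991211) [115.57825028 117.47005339]
85 580 ring centre in tool x,y off axis, radius ((1.3791191577911377, -0.66962730884552), 33.64458084106445) [87.45135813 89.01735469]
turn deg [-0.2  0.2 -0.8] | then shift cm (target axes) [ 2.49 -1.07  5.1 ] | shift cm before turn [ 2.49 -1.09  5.1 ]
turn deg [-0.2  0.2 -0.8] | then shift cm (target axes) [ 2.49 -1.07 13.5 ] | shift cm before turn [ 2.52 -1.06 13.5 ]
```

View pics/w2.png

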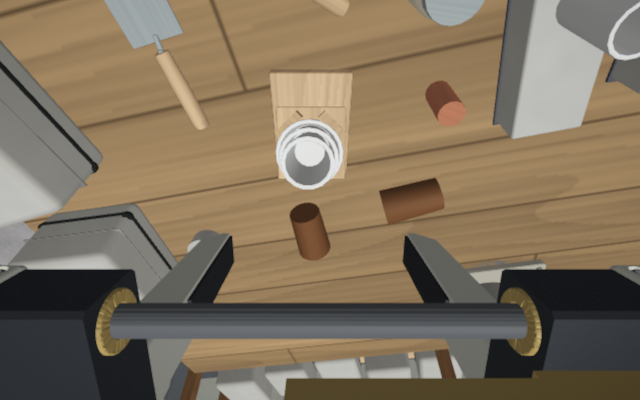

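The nest rings at (308,155) sit concentric, with radii 22.9, 27.7 and 33.6 mm matching the given sizes. Going down to the small beaker's rim.

>>> servo_tool:
  plan:
    - {"fingers": 9.2,"x": 0.65,"y": -0.28,"z": 1.3,"rx": 0,"ry": 0,"rz": -0.4}
    - {"fingers": 9.2,"x": 0.65,"y": -0.28,"z": 1.3,"rx": 0,"ry": 0,"rz": -0.4}
    - {"fingers": 9.2,"x": 0.65,"y": -0.28,"z": 1.3,"rx": 0,"ry": 0,"rz": 0}
    - {"fingers": 9.2,"x": 0.7,"y": -0.28,"z": 1.3,"rx": 0,"ry": 0,"rz": 0}
    - {"fingers": 9.2,"x": 0,"y": 0,"z": 2,"rx": 0,"ry": 0,"rz": 0}
    - {"fingers": 9.2,"x": 0,"y": 0,"z": 2,"rx": 0,"ry": 0,"rz": 0}
    - {"fingers": 9.2,"x": 0,"y": 0,"z": 1,"rx": 0,"ry": 0,"rz": 0}
    - {"fingers": 9.2,"x": 0,"y": 0,"z": 0,"rx": 0,"ry": 0,"rz": 0}

```text
clock: 3.53
tcp_pos: [559.6, 251.6, 205.6]
tool_rot: [-3.006, 0.298, 0.669]
force: [-0.1, -0.6, -0.2]
width: 91.8
grip_force: 0.0
```

```bash
python3 w.py pics/w3.png; python3 -c "
from h import *
go(B+141*N1,R1)"
```

```text
3.5333 [559.63790453 251.56119658 205.59738638] [0.23 0.55 1.1  0.19 1.89 2.02]
141 1687 ring centre in tool x,y off axis, radius ((1.7635631561279297, -0.36449873447418213), 23.000139236450195) [143.51776479 144.60264626]
113 1277 ring centre in tool x,y off axis, radius ((1.891600489616394, -0.5097775459289551), 27.76766014099121) [115.59448497 117.98839824]
85 1128 ring centre in tool x,y off axis, radius ((1.8246427774429321, -0.5015783309936523), 33.611995697021484) [87.61858362 89.83277821]
turn deg [-0.  -0.2  0.7] | then shift cm (target axes) [-0.03  0.2   3.33] | shift cm before turn [-0.04  0.2   3.33]
```

>>> servo_tool:
  plan:
    - {"fingers": 9.2,"x": 0.1,"y": 0.15,"z": 1.0,"rx": 0,"ry": 0,"rz": 0.7}
    - {"fingers": 9.2,"x": 0,"y": 0,"z": 1.0,"rx": 0,"ry": 0,"rz": 0}
    - {"fingers": 9.2,"x": 0,"y": 0,"z": 0.8,"rx": 0,"ry": 0,"rz": 0}
    - {"fingers": 9.2,"x": 0,"y": 0,"z": 0.5,"rx": 0,"ry": 0,"rz": 0}
    - {"fingers": 4.0,"x": 0,"y": 0,"z": 0,"rx": 0,"ry": 0,"rz": 0}
    - {"fingers": 4.0,"x": 0,"y": 0,"z": 0,"rx": 0,"ry": 0,"rz": 0}
    - {"fingers": 4.0,"x": 0,"y": 0,"z": 0,"rx": 0,"ry": 0,"rz": 0}
    - {"fingers": 4.0,"x": 0,"y": 0,"z": 0,"rx": 0,"ry": 0,"rz": 0}

```text
clock: 4.25
tcp_pos: [549.6, 252.5, 179.2]
tool_rot: [-3.006, 0.318, 0.661]
force: [0.0, -0.3, 0.3]
width: 69.6
grip_force: 0.0
```

>>> servo_tool:
  plan:
    - {"fingers": 4.0,"x": 0,"y": 0,"z": 0,"rx": 0,"ry": 0,"rz": 0}
    - {"fingers": 4.0,"x": 0,"y": 0,"z": 0,"rx": 0,"ry": 0,"rz": 0}
    - {"fingers": 4.0,"x": 0,"y": 0,"z": 0,"rx": 0,"ry": 0,"rz": 0}
    - {"fingers": 4.0,"x": 0,"y": 0,"z": 0,"rx": 0,"ry": 0,"rz": 0}

```text
clock: 4.58
tcp_pos: [549.3, 252.4, 178.8]
tool_rot: [-3.006, 0.318, 0.662]
force: [0.6, -1.1, 0.5]
width: 45.2
grip_force: 30.0
```

>>> servo_tool:
  plan:
    - {"fingers": 4.0,"x": 0,"y": 0,"z": -0.5,"rx": 0,"ry": 0,"rz": 0}
    - {"fingers": 4.0,"x": 0,"y": 0,"z": -1,"rx": 0,"ry": 0,"rz": 0}
    - {"fingers": 4.0,"x": 0,"y": 0,"z": -1,"rx": 0,"ry": 0,"rz": 0}
    - {"fingers": 4.0,"x": 0,"y": 0,"z": -1,"rx": 0,"ry": 0,"rz": 0}
    - {"fingers": 4.0,"x": 0,"y": 0,"z": -1,"rx": 0,"ry": 0,"rz": 0}
    - {"fingers": 4.0,"x": 0,"y": 0,"z": -1,"rx": 0,"ry": 0,"rz": 0}
    - {"fingers": 4.0,"x": 0,"y": 0,"z": -1,"rx": 0,"ry": 0,"rz": 0}
    - {"fingers": 4.0,"x": 0,"y": 0,"z": -1.5,"rx": 0,"ry": 0,"rz": 0}

```text
clock: 5.25
tcp_pos: [582.3, 245.2, 251.8]
tool_rot: [-3.006, 0.318, 0.663]
force: [-0.2, 0.1, -0.9]
width: 45.1
grip_force: 30.0
```

>>> servo_tool:
  plan:
    - {"fingers": 4.0,"x": 0,"y": 0,"z": -1.5,"rx": 0,"ry": 0,"rz": 0}
    - {"fingers": 4.0,"x": 0,"y": 0,"z": -1.5,"rx": 0,"ry": 0,"rz": 0}
    - {"fingers": 4.0,"x": 0,"y": 0,"z": -1.5,"rx": 0,"ry": 0,"rz": 0}

```text
clock: 5.5
tcp_pos: [601.2, 241.1, 293.7]
tool_rot: [-3.006, 0.318, 0.661]
force: [0.0, 0.6, -0.8]
width: 45.2
grip_force: 30.0
```

```bash
python3 w.py pics/w4.png; python3 - <<'E'
from h import *
o=get_obs();print(o["force"],o["width"],o["grip_force"])
go([495.5,-17,52+81+60],Rt(0.01,0)[0])
s=snapshot("scene");cv2.imwrite("pics/s4.png",cv2.resize(s["color"][120:300,260:520,::-1],None,fx=2,fy=2))
E
```

```text
5.5 [601.18529151 241.05147169 293.74545914] [0.21 0.63 0.83 0.2  2.07 2.05]
113 513 ring centre in tool x,y off axis, radius ((1.703920602798462, -0.781053364276886), 27.772029876708984) [115.51067904 116.58888042]
85 530 ring centre in tool x,y off axis, radius ((1.6558685302734375, -0.6942779421806335), 33.64081954956055) [87.58430474 89.12637189]
[1.60697028 0.43901759 1.18126471] 45.05728568421928 29.99996860016836
turn deg [ -2.9  24.5 -12.5] | then shift cm (target axes) [-10.96  25.67  10.37] | shift cm before turn [-0.3  27.49 11.43]
```

View pics/s4.png

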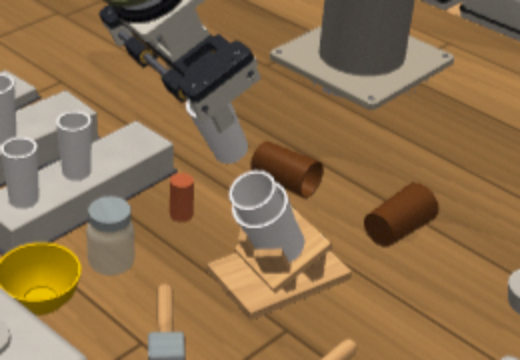

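The scene crop shows the small beaker clear of the nest at (215,135), and the other two still seated at (265,215). Turning it upright and carrying it to the small row.

>>> servo_tool:
  plan:
    - {"fingers": 4.0,"x": 0,"y": 0,"z": 0,"rx": -0.5,"ry": 4.1,"rz": -2.1}
    - {"fingers": 4.0,"x": 0,"y": 0,"z": 0,"rx": -0.5,"ry": 4.1,"rz": -2.1}
    - {"fingers": 4.0,"x": 0,"y": 0,"z": 0,"rx": -0.5,"ry": 4.1,"rz": -2.1}
    - {"fingers": 4.0,"x": 0,"y": 0,"z": 0,"rx": -0.5,"ry": 4.1,"rz": -2.1}
    - {"fingers": 4.0,"x": 0,"y": 0,"z": 0,"rx": -0.5,"ry": 4.1,"rz": -2.1}
    - {"fingers": 4.0,"x": 0,"y": 0,"z": 0,"rx": -0.5,"ry": 4.1,"rz": -2.1}
    - {"fingers": 4.0,"x": 0,"y": 0,"z": 0,"rx": 0,"ry": 0,"rz": 0}

```text
clock: 6.18
tcp_pos: [598.6, 242.0, 292.0]
tool_rot: [3.14, 0.026, -0.001]
force: [-0.8, -0.3, -1.7]
width: 44.9
grip_force: 30.0
```

>>> servo_tool:
  plan:
    - {"fingers": 4.0,"x": -0.6,"y": 1.6,"z": 0,"rx": 0,"ry": 0,"rz": 0}
    - {"fingers": 4.0,"x": -1.5,"y": 3.5,"z": 0,"rx": 0,"ry": 0,"rz": 0}
    - {"fingers": 4.0,"x": -1.5,"y": 3.5,"z": 0,"rx": 0,"ry": 0,"rz": 0}
    - {"fingers": 4.0,"x": -1.5,"y": 3.5,"z": 0,"rx": 0,"ry": 0,"rz": 0}
    - {"fingers": 4.0,"x": -1.5,"y": 3.5,"z": 0,"rx": 0,"ry": 0,"rz": 0}
    - {"fingers": 4.0,"x": -1.5,"y": 3.5,"z": 0,"rx": 0,"ry": 0,"rz": 0}
    - {"fingers": 4.0,"x": -1.5,"y": 3.5,"z": 0,"rx": 0,"ry": 0,"rz": 0}
    - {"fingers": 4.0,"x": -1.0,"y": 2.0,"z": 0,"rx": 0,"ry": 0,"rz": 0}

```text
clock: 6.85
tcp_pos: [496.3, -9.0, 292.8]
tool_rot: [3.14, 0.015, -0.009]
force: [-0.3, -0.6, -1.2]
width: 45.2
grip_force: 30.0
```

```bash
python3 - <<'E'
from h import *
R,_=Rt(0.01,0);go([495.5,-17,52+83.5],R)
o=get_obs();s=snapshot("scene");P=cloud(s);h=cv2.cvtColor(s["color"],cv2.COLOR_RGB2HSV)
m=(h[...,1]<60)&(abs(P[...,0]-o["tcp_pos"][0])<40)&(abs(P[...,1]-o["tcp_pos"][1])<40)&(P[...,2]<o["tcp_pos"][2]-30)&(P[...,2]>150)
X=P[m];print(o["tcp_pos"],o["force"],m.sum(),X[:,2].min())
# visible axis: mean of x,y per height
for z0 in range(int(X[:,2].min()),int(X[:,2].max()),10):
    q=X[abs(X[:,2]-z0-5)<5];print(z0,(q.min(0)+q.max(0))[:2]/2,len(q))
E
```

```text
turn deg [ 0.1  0.3 -0. ] | then shift cm (target axes) [-0.09  0.8  15.73] | shift cm before turn [-0.    0.78 15.74]
[496.319939    -9.00966433 292.8365576 ] [-0.34984189 -0.61179295 -1.15569531] 269 209.56230302066595
209 [499.7140827    0.69015967] 39
219 [499.63732136   0.89037222] 51
229 [501.74049149  -1.47728703] 48
239 [501.24798627  -1.42587744] 53
249 [501.54936322  -0.63394109] 54
259 [5.04413250e+02 9.91957741e-02] 24
```

>>> servo_tool:
  plan:
    - {"fingers": 4.0,"x": -0.05,"y": 0.8,"z": 1.0,"rx": 0,"ry": 0,"rz": 0}
    - {"fingers": 4.0,"x": 0,"y": 0,"z": 2.5,"rx": 0,"ry": 0,"rz": 0}
    - {"fingers": 4.0,"x": 0,"y": 0,"z": 3,"rx": 0,"ry": 0,"rz": 0}
    - {"fingers": 4.0,"x": 0,"y": 0,"z": 3,"rx": 0,"ry": 0,"rz": 0}
    - {"fingers": 4.0,"x": 0,"y": 0,"z": 2.5,"rx": 0,"ry": 0,"rz": 0}
    - {"fingers": 4.0,"x": 0,"y": 0,"z": 1.5,"rx": 0,"ry": 0,"rz": 0}
    - {"fingers": 4.0,"x": 0,"y": 0,"z": 1,"rx": 0,"ry": 0,"rz": 0}
    - {"fingers": 4.0,"x": 0,"y": 0,"z": 0.3,"rx": 0,"ry": 0,"rz": 0}

```text
clock: 7.57
tcp_pos: [495.6, -13.8, 142.1]
tool_rot: [3.141, 0.02, -0.012]
force: [-0.1, -0.3, -0.8]
width: 45.4
grip_force: 30.0
```

>>> servo_tool:
  plan:
    - {"fingers": 4.0,"x": 0,"y": 0,"z": 0,"rx": 0,"ry": 0,"rz": 0}
    - {"fingers": 4.0,"x": 0,"y": 0,"z": 0,"rx": 0,"ry": 0,"rz": 0}

```text
clock: 7.73
tcp_pos: [497.6, -14.3, 145.7]
tool_rot: [3.14, 0.02, -0.003]
force: [0.2, -0.3, -1.0]
width: 45.3
grip_force: 30.0
```

```bash
python3 - <<'E'
from h import *
R,_=Rt(0.01,0);go([495.5,-17,52+83.5],R);print(get_obs()["force"])
E
```

```text
turn deg [0.1 0.1 0.2] | then shift cm (target axes) [-0.21  0.27  1.02] | shift cm before turn [-0.21  0.27  1.02]
[ 0.1690274  -0.30447356 -0.96449849]
```

>>> servo_tool:
  plan:
    - {"fingers": 4.0,"x": -0.2,"y": 0.25,"z": 0.2,"rx": 0,"ry": 0,"rz": 0}
    - {"fingers": 4.0,"x": 0,"y": 0,"z": 0.2,"rx": 0,"ry": 0,"rz": 0}
    - {"fingers": 4.0,"x": 0,"y": 0,"z": 0.2,"rx": 0,"ry": 0,"rz": 0}
    - {"fingers": 4.0,"x": 0,"y": 0,"z": 0.1,"rx": 0,"ry": 0,"rz": 0}
    - {"fingers": 4.0,"x": 0,"y": 0,"z": 0,"rx": 0,"ry": 0,"rz": 0}
    - {"fingers": 4.0,"x": 0,"y": 0,"z": 0,"rx": 0,"ry": 0,"rz": 0}

```text
clock: 8.23
tcp_pos: [494.9, -16.9, 137.9]
tool_rot: [3.14, 0.02, -0.005]
force: [0.3, -0.0, -0.8]
width: 45.1
grip_force: 30.0
```

>>> servo_tool:
  plan:
    - {"fingers": 4.0,"x": 0,"y": 0,"z": 0.1,"rx": 0,"ry": 0,"rz": 0}
    - {"fingers": 4.0,"x": 0,"y": 0,"z": 0,"rx": 0,"ry": 0,"rz": 0}

```text
clock: 8.4
tcp_pos: [494.9, -16.9, 136.7]
tool_rot: [3.14, 0.02, -0.005]
force: [0.0, 0.2, -1.7]
width: 45.4
grip_force: 30.0
```

>>> servo_tool:
  plan:
    - {"fingers": 4.0,"x": 0,"y": 0,"z": 0.1,"rx": 0,"ry": 0,"rz": 0}
    - {"fingers": 4.0,"x": 0,"y": 0,"z": 0,"rx": 0,"ry": 0,"rz": 0}

```text
clock: 8.57
tcp_pos: [494.8, -16.8, 135.6]
tool_rot: [3.14, 0.02, -0.005]
force: [-0.9, 0.1, -1.1]
width: 45.2
grip_force: 30.0
```

>>> servo_tool:
  plan:
    - {"fingers": 4.0,"x": 0,"y": 0,"z": 0.1,"rx": 0,"ry": 0,"rz": 0}
    - {"fingers": 4.0,"x": 0,"y": 0,"z": 0,"rx": 0,"ry": 0,"rz": 0}

```text
clock: 8.73
tcp_pos: [494.9, -16.9, 134.7]
tool_rot: [3.14, 0.02, -0.005]
force: [-0.1, 0.2, -0.7]
width: 45.3
grip_force: 30.0
```

>>> servo_tool:
  plan:
    - {"fingers": 4.0,"x": 0,"y": 0,"z": 0.1,"rx": 0,"ry": 0,"rz": 0}
    - {"fingers": 4.0,"x": 0,"y": 0,"z": 0,"rx": 0,"ry": 0,"rz": 0}

```text
clock: 8.9
tcp_pos: [495.1, -16.9, 134.0]
tool_rot: [3.14, 0.02, -0.004]
force: [-0.4, 0.5, 2.2]
width: 45.2
grip_force: 30.0
```

>>> servo_tool:
  plan:
    - {"fingers": 4.0,"x": 0,"y": 0,"z": 0.1,"rx": 0,"ry": 0,"rz": 0}
    - {"fingers": 4.0,"x": 0,"y": 0,"z": 0,"rx": 0,"ry": 0,"rz": 0}

```text
clock: 9.07
tcp_pos: [495.2, -16.9, 133.2]
tool_rot: [3.14, 0.02, -0.003]
force: [-1.0, -0.1, 5.0]
width: 45.0
grip_force: 30.0
```

>>> servo_tool:
  plan:
    - {"fingers": 4.0,"x": 0,"y": 0,"z": 0.1,"rx": 0,"ry": 0,"rz": 0}
    - {"fingers": 4.0,"x": 0,"y": 0,"z": 0,"rx": 0,"ry": 0,"rz": 0}

```text
clock: 9.23
tcp_pos: [495.4, -16.9, 132.6]
tool_rot: [3.14, 0.02, -0.003]
force: [-1.9, 0.7, 7.1]
width: 45.3
grip_force: 30.0
```

>>> servo_tool:
  plan:
    - {"fingers": 7.5,"x": 0,"y": 0,"z": 0,"rx": 0,"ry": 0,"rz": 0}
    - {"fingers": 7.5,"x": 0,"y": 0,"z": 0,"rx": 0,"ry": 0,"rz": 0}
    - {"fingers": 7.5,"x": 0,"y": 0,"z": 0,"rx": 0,"ry": 0,"rz": 0}
    - {"fingers": 7.5,"x": 0,"y": 0,"z": 0,"rx": 0,"ry": 0,"rz": 0}
    - {"fingers": 7.5,"x": 0,"y": 0,"z": 0,"rx": 0,"ry": 0,"rz": 0}
    - {"fingers": 7.5,"x": 0,"y": 0,"z": 0,"rx": 0,"ry": 0,"rz": 0}

```text
clock: 9.73
tcp_pos: [494.7, -16.8, 131.6]
tool_rot: [3.14, 0.02, -0.005]
force: [0.3, 0.1, 0.0]
width: 74.5
grip_force: 0.0
```

>>> servo_tool:
  plan:
    - {"fingers": 9.2,"x": 0,"y": 0,"z": -0.7,"rx": 0,"ry": 0,"rz": 0}
    - {"fingers": 9.2,"x": 0,"y": 0,"z": -1,"rx": 0,"ry": 0,"rz": 0}
    - {"fingers": 9.2,"x": 0,"y": 0,"z": -2,"rx": 0,"ry": 0,"rz": 0}
    - {"fingers": 9.2,"x": 0,"y": 0,"z": -3,"rx": 0,"ry": 0,"rz": 0}
    - {"fingers": 9.2,"x": 0,"y": 0,"z": -4,"rx": 0,"ry": 0,"rz": 0}
    - {"fingers": 9.2,"x": 0,"y": 0,"z": -4,"rx": 0,"ry": 0,"rz": 0}
    - {"fingers": 9.2,"x": 0,"y": 0,"z": -3,"rx": 0,"ry": 0,"rz": 0}

```text
clock: 10.32
tcp_pos: [495.8, -16.6, 313.8]
tool_rot: [3.139, 0.02, 0.002]
force: [0.1, -0.1, 0.2]
width: 92.0
grip_force: 0.0
```

```bash
cat > chk.py <<'E'
from h import *
import sys
x,y,zt,hh=map(float,sys.argv[1:5])
for nm in("top","scene"):
    P=cloud(snapshot(nm));m=(abs(P[...,0]-x)<45)&(abs(P[...,1]-y)<45)&(abs(P[...,2]-zt-hh)<5)
    q=P[m]
    if len(q)>5:print(nm,len(q),cv2.minEnclosingCircle(q[:,:2].astype(np.float32)),np.percentile(q[:,2],[50,95]))
E
python3 chk.py 495.5 -17 51 84; python3 -c "
from h import *
print(get_obs()['tcp_pos']);go(B+[0,0,0]+200*N1+2*R1[:,0],R1)"
```

```text
top 16 ((476.31231689453125, -25.911937713623047), 11.128392219543457) [136.03319863 137.56697199]
scene 80 ((495.7591247558594, -14.9422025680542), 25.58039093017578) [133.19985149 136.67386869]
[498.06788566 -16.90980574 317.17003798]
turn deg [  2.9 -25.6  12.5] | then shift cm (target axes) [  5.33 -27.35   7.12] | shift cm before turn [  7.71 -26.31   8.69]
```

>>> servo_tool:
  plan:
    - {"fingers": 9.2,"x": 1,"y": -3.3,"z": 0,"rx": 0,"ry": 0,"rz": 0}
    - {"fingers": 9.2,"x": 1,"y": -3.3,"z": 0,"rx": 0,"ry": 0,"rz": 0}
    - {"fingers": 9.2,"x": 1,"y": -3.3,"z": 0,"rx": 0,"ry": 0,"rz": 0}
    - {"fingers": 9.2,"x": 1,"y": -3.3,"z": 0,"rx": 0,"ry": 0,"rz": 0}
    - {"fingers": 9.2,"x": 1,"y": -3.3,"z": 0,"rx": 0,"ry": 0,"rz": 0}
    - {"fingers": 9.2,"x": 1,"y": -3.3,"z": 0,"rx": 0,"ry": 0,"rz": 0}
    - {"fingers": 9.2,"x": 1,"y": -3.3,"z": 0,"rx": 0,"ry": 0,"rz": 0}
    - {"fingers": 9.2,"x": 0.7,"y": -3.2,"z": 0,"rx": 0,"ry": 0,"rz": 0}

```text
clock: 11.08
tcp_pos: [569.2, 249.2, 308.3]
tool_rot: [3.14, 0.02, -0.004]
force: [1.3, 0.2, 0.1]
width: 92.2
grip_force: 0.0
```

>>> servo_tool:
  plan:
    - {"fingers": 9.2,"x": 0,"y": 0,"z": 0,"rx": 0.5,"ry": -4.3,"rz": 2.1}
    - {"fingers": 9.2,"x": 0,"y": 0,"z": 0,"rx": 0.5,"ry": -4.3,"rz": 2.1}
    - {"fingers": 9.2,"x": 0,"y": 0,"z": 0,"rx": 0.5,"ry": -4.3,"rz": 2.1}
    - {"fingers": 9.2,"x": 0,"y": 0,"z": 0,"rx": 0.5,"ry": -4.3,"rz": 2.1}
    - {"fingers": 9.2,"x": 0,"y": 0,"z": 0,"rx": 0.5,"ry": -4.3,"rz": 2.1}
    - {"fingers": 9.2,"x": 0,"y": 0,"z": 0,"rx": 0.5,"ry": -4.3,"rz": 2.1}
    - {"fingers": 9.2,"x": 0,"y": 0,"z": 0,"rx": 0,"ry": 0,"rz": 0}

```text
clock: 11.67
tcp_pos: [569.3, 246.0, 304.4]
tool_rot: [-2.996, 0.325, 0.708]
force: [-0.8, -0.3, -0.7]
width: 92.0
grip_force: 0.0
```

```bash
python3 w.py pics/w5.png; python3 -c "
from h import *
go(B+114.5*N1+1.7*R1[:,0]-.5*R1[:,1],R1)"
```

```text
11.6667 [569.31398715 245.98144606 304.36596193] [0.22 0.56 0.91 0.21 2.09 2.07]
113 872 ring centre in tool x,y off axis, radius ((1.3991997241973877, -0.6584593653678894), 27.88738250732422) [115.50162319 116.75493052]
85 666 ring centre in tool x,y off axis, radius ((1.4605090618133545, -0.7440782189369202), 33.506019592285156) [87.54370315 89.44796733]
turn deg [ 0.1  1.  -0.2] | then shift cm (target axes) [ 3.43 -0.16 15.22] | shift cm before turn [ 3.7  -0.19 15.16]
```

>>> servo_tool:
  plan:
    - {"fingers": 9.2,"x": 0,"y": 0,"z": 0,"rx": 0,"ry": 1.0,"rz": 0}
    - {"fingers": 9.2,"x": 1,"y": -0.15,"z": 2,"rx": 0,"ry": 0,"rz": 0}
    - {"fingers": 9.2,"x": 1.2,"y": 0,"z": 2.5,"rx": 0,"ry": 0,"rz": 0}
    - {"fingers": 9.2,"x": 1.2,"y": 0,"z": 2.5,"rx": 0,"ry": 0,"rz": 0}
    - {"fingers": 9.2,"x": 0,"y": 0,"z": 2.5,"rx": 0,"ry": 0,"rz": 0}
    - {"fingers": 9.2,"x": 0,"y": 0,"z": 1,"rx": 0,"ry": 0,"rz": 0}
    - {"fingers": 9.2,"x": 0,"y": 0,"z": 0,"rx": 0,"ry": 0,"rz": 0}
    - {"fingers": 9.2,"x": 0,"y": 0,"z": 0,"rx": 0,"ry": 0,"rz": 0}

```text
clock: 12.38
tcp_pos: [555.8, 252.2, 200.6]
tool_rot: [-3.007, 0.316, 0.664]
force: [-0.1, -0.3, 0.5]
width: 92.1
grip_force: 0.0
```

```bash
python3 w.py pics/w6.png; python3 -c "
from h import *
go(B+114.5*N1+1.7*R1[:,0]-.5*R1[:,1],R1)"
```

```text
12.3833 [555.81282855 252.18126748 200.62417307] [0.24 0.54 1.13 0.19 1.87 2.04]
113 1708 ring centre in tool x,y off axis, radius ((1.457378625869751, -0.5619196891784668), 27.905731201171875) [115.46426149 116.53782433]
85 1281 ring centre in tool x,y off axis, radius ((1.6895554065704346, -0.6207658648490906), 33.5405158996582) [87.58766519 90.04900793]
turn deg [-0.1 -0.4  0. ] | then shift cm (target axes) [0.26 0.13 5.24] | shift cm before turn [0.22 0.14 5.25]
```

>>> servo_tool:
  plan:
    - {"fingers": 9.2,"x": 0.2,"y": 0.15,"z": 1.5,"rx": 0,"ry": -0.3,"rz": 0}
    - {"fingers": 9.2,"x": 0,"y": 0,"z": 1.5,"rx": 0,"ry": 0,"rz": 0}
    - {"fingers": 9.2,"x": 0,"y": 0,"z": 1.5,"rx": 0,"ry": 0,"rz": 0}
    - {"fingers": 9.2,"x": 0,"y": 0,"z": 0.8,"rx": 0,"ry": 0,"rz": 0}
    - {"fingers": 9.2,"x": 0,"y": 0,"z": 0,"rx": 0,"ry": 0,"rz": 0}
    - {"fingers": 5,"x": 0,"y": 0,"z": 0,"rx": 0,"ry": 0,"rz": 0}
    - {"fingers": 5,"x": 0,"y": 0,"z": 0,"rx": 0,"ry": 0,"rz": 0}
    - {"fingers": 5,"x": 0,"y": 0,"z": 0,"rx": 0,"ry": 0,"rz": 0}

```text
clock: 13.1
tcp_pos: [536.3, 254.6, 151.3]
tool_rot: [-3.004, 0.318, 0.672]
force: [0.1, -0.4, 0.4]
width: 76.5
grip_force: 0.0
```

>>> servo_tool:
  plan:
    - {"fingers": 5,"x": 0,"y": 0,"z": 0,"rx": 0,"ry": 0,"rz": 0}
    - {"fingers": 5,"x": 0,"y": 0,"z": 0,"rx": 0,"ry": 0,"rz": 0}
    - {"fingers": 5,"x": 0,"y": 0,"z": 0,"rx": 0,"ry": 0,"rz": 0}
    - {"fingers": 5,"x": 0,"y": 0,"z": 0,"rx": 0,"ry": 0,"rz": 0}

```text
clock: 13.43
tcp_pos: [535.5, 254.6, 150.2]
tool_rot: [-3.004, 0.319, 0.675]
force: [0.2, 0.8, 2.1]
width: 55.6
grip_force: 30.0
```

```bash
python3 -c "
from h import *
o=get_obs();print(o['width'],o['grip_force'],(o['tcp_pos']-B)@N1,(o['tcp_pos']-B)@R1)"
```

```text
55.572537854109214 30.000581424246775 111.55850472326563 [   1.79743469    0.14572206 -111.55850472]
```

>>> servo_tool:
  plan:
    - {"fingers": 5,"x": 0,"y": 0,"z": -0.5,"rx": 0,"ry": 0,"rz": 0}
    - {"fingers": 5,"x": 0,"y": 0,"z": -1,"rx": 0,"ry": 0,"rz": 0}
    - {"fingers": 5,"x": 0,"y": 0,"z": -1,"rx": 0,"ry": 0,"rz": 0}
    - {"fingers": 5,"x": 0,"y": 0,"z": -1,"rx": 0,"ry": 0,"rz": 0}
    - {"fingers": 5,"x": 0,"y": 0,"z": -1,"rx": 0,"ry": 0,"rz": 0}
    - {"fingers": 5,"x": 0,"y": 0,"z": -1,"rx": 0,"ry": 0,"rz": 0}
    - {"fingers": 5,"x": 0,"y": 0,"z": -1,"rx": 0,"ry": 0,"rz": 0}
    - {"fingers": 5,"x": 0,"y": 0,"z": -1.5,"rx": 0,"ry": 0,"rz": 0}

```text
clock: 14.1
tcp_pos: [568.8, 247.3, 222.4]
tool_rot: [-3.004, 0.319, 0.678]
force: [1.0, -0.0, -2.2]
width: 55.5
grip_force: 30.0
```

>>> servo_tool:
  plan:
    - {"fingers": 5,"x": 0,"y": 0,"z": -2,"rx": 0,"ry": 0,"rz": 0}
    - {"fingers": 5,"x": 0,"y": 0,"z": -2,"rx": 0,"ry": 0,"rz": 0}
    - {"fingers": 5,"x": 0,"y": 0,"z": -2,"rx": 0,"ry": 0,"rz": 0}
    - {"fingers": 5,"x": 0,"y": 0,"z": -2,"rx": 0,"ry": 0,"rz": 0}
    - {"fingers": 5,"x": 0,"y": 0,"z": -1.5,"rx": 0,"ry": 0,"rz": 0}

```text
clock: 14.52
tcp_pos: [609.4, 238.6, 310.4]
tool_rot: [-3.004, 0.319, 0.673]
force: [0.1, 1.0, -1.2]
width: 55.5
grip_force: 30.0
```

```bash
python3 w.py pics/w7.png; python3 - <<'E'
from h import *
o=get_obs();print(o["force"],o["width"],o["grip_force"])
go([524.8,-150.4,290],Rt(-.054,0)[0])
E
```

```text
14.5167 [609.41440854 238.57568145 310.37470624] [0.2  0.66 0.75 0.2  2.12 2.05]
85 476 ring centre in tool x,y off axis, radius ((1.6164854764938354, -0.7712919116020203), 33.611576080322266) [87.49004035 88.82842213]
[ 2.78560543 -0.83695992  0.91764494] 55.8279940157167 29.99980780257829
turn deg [-2.1 25.  -8.9] | then shift cm (target axes) [-6.46 39.28  2.29] | shift cm before turn [ 0.76 39.81  2.1 ]
```

>>> servo_tool:
  plan:
    - {"fingers": 5,"x": 0,"y": 0,"z": 0,"rx": -0.35,"ry": 4.2,"rz": -1.5}
    - {"fingers": 5,"x": 0,"y": 0,"z": 0,"rx": -0.35,"ry": 4.2,"rz": -1.5}
    - {"fingers": 5,"x": 0,"y": 0,"z": 0,"rx": -0.35,"ry": 4.2,"rz": -1.5}
    - {"fingers": 5,"x": 0,"y": 0,"z": 0,"rx": -0.35,"ry": 4.2,"rz": -1.5}
    - {"fingers": 5,"x": 0,"y": 0,"z": 0,"rx": -0.35,"ry": 4.2,"rz": -1.5}
    - {"fingers": 5,"x": 0,"y": 0,"z": 0,"rx": -0.35,"ry": 4.1,"rz": -1.4}
    - {"fingers": 5,"x": -0.3,"y": 1.5,"z": 0,"rx": 0,"ry": 0,"rz": 0}
    - {"fingers": 5,"x": -0.6,"y": 3.5,"z": 0,"rx": 0,"ry": 0,"rz": 0}

```text
clock: 15.23
tcp_pos: [595.5, 192.6, 308.1]
tool_rot: [-3.141, 0.075, 0.005]
force: [0.4, -0.7, -1.8]
width: 55.7
grip_force: 30.0
```

>>> servo_tool:
  plan:
    - {"fingers": 5,"x": -0.6,"y": 3.8,"z": 0,"rx": 0,"ry": 0,"rz": 0}
    - {"fingers": 5,"x": -0.6,"y": 3.8,"z": 0,"rx": 0,"ry": 0,"rz": 0}
    - {"fingers": 5,"x": -0.6,"y": 3.8,"z": 0,"rx": 0,"ry": 0,"rz": 0}
    - {"fingers": 5,"x": -0.6,"y": 3.8,"z": 0,"rx": 0,"ry": 0,"rz": 0}
    - {"fingers": 5,"x": -0.6,"y": 3.8,"z": 0,"rx": 0,"ry": 0,"rz": 0}
    - {"fingers": 5,"x": -0.6,"y": 3.8,"z": 0,"rx": 0,"ry": 0,"rz": 0}
    - {"fingers": 5,"x": -0.6,"y": 3.8,"z": 0,"rx": 0,"ry": 0,"rz": 0}
    - {"fingers": 5,"x": -0.6,"y": 3.8,"z": 0,"rx": 0,"ry": 0,"rz": 0}

```text
clock: 15.9
tcp_pos: [531.8, -113.1, 308.8]
tool_rot: [3.139, -0.083, -0.006]
force: [0.2, -0.3, -2.4]
width: 55.4
grip_force: 30.0
```

>>> servo_tool:
  plan:
    - {"fingers": 5,"x": -0.5,"y": 3,"z": 0,"rx": 0,"ry": 0,"rz": 0}
    - {"fingers": 5,"x": 0,"y": 0,"z": 0,"rx": 0,"ry": 0,"rz": 0}
    - {"fingers": 5,"x": 0,"y": 0,"z": 0,"rx": 0,"ry": 0,"rz": 0}

```text
clock: 16.15
tcp_pos: [525.6, -142.7, 308.7]
tool_rot: [3.139, -0.088, -0.007]
force: [-0.1, 0.8, -2.1]
width: 55.4
grip_force: 30.0
```

```bash
cat > hang.py <<'E'
from h import *
import sys
x,y,z,az=map(float,sys.argv[1:])
go([x,y,z],Rt(az,0)[0])
o=get_obs();s=snapshot("scene");P=cloud(s);h=cv2.cvtColor(s["color"],cv2.COLOR_RGB2HSV);t=o["tcp_pos"]
m=(h[...,1]<60)&(abs(P[...,0]-t[0])<50)&(abs(P[...,1]-t[1])<50)&(P[...,2]<t[2]-25)&(P[...,2]>t[2]-110)
X=P[m];print(t,o["force"],"bottom below tcp",t[2]-np.percentile(X[:,2],[0,2]))
for z0 in range(int(X[:,2].min()),int(X[:,2].max()),15):
    q=X[abs(X[:,2]-z0-7)<7];print(z0,(q.min(0)+q.max(0))[:2]/2,len(q))
E
python3 hang.py 524.8 -150.4 133.9 -.054
```

```text
turn deg [ 0.1  0.3 -0.1] | then shift cm (target axes) [-0.04  0.77 17.48] | shift cm before turn [ 0.04  0.75 17.48]
[ 525.60411747 -142.71444933  308.69413154] [-0.08082098  0.8111018  -2.05620288] bottom below tcp [81.66074518 78.85521594]
227 [ 529.33943817 -133.15296349] 80
242 [ 532.82349602 -130.21219459] 76
257 [ 532.2850962  -129.93670568] 86
272 [ 533.35062311 -130.52167979] 69
```

>>> servo_tool:
  plan:
    - {"fingers": 5,"x": 0,"y": 0.75,"z": 1.0,"rx": 0,"ry": 0.3,"rz": 0}
    - {"fingers": 5,"x": 0,"y": 0,"z": 3,"rx": 0,"ry": 0,"rz": 0}
    - {"fingers": 5,"x": 0,"y": 0,"z": 3.5,"rx": 0,"ry": 0,"rz": 0}
    - {"fingers": 5,"x": 0,"y": 0,"z": 3.5,"rx": 0,"ry": 0,"rz": 0}
    - {"fingers": 5,"x": 0,"y": 0,"z": 3,"rx": 0,"ry": 0,"rz": 0}
    - {"fingers": 5,"x": 0,"y": 0,"z": 1.5,"rx": 0,"ry": 0,"rz": 0}
    - {"fingers": 5,"x": 0,"y": 0,"z": 0.5,"rx": 0,"ry": 0,"rz": 0}
    - {"fingers": 5,"x": 0,"y": 0,"z": 0.2,"rx": 0,"ry": 0,"rz": 0}

```text
clock: 16.87
tcp_pos: [525.2, -147.8, 145.0]
tool_rot: [3.14, -0.081, -0.002]
force: [-0.3, -0.1, -2.0]
width: 55.4
grip_force: 30.0
```

>>> servo_tool:
  plan:
    - {"fingers": 5,"x": 0,"y": 0,"z": 0,"rx": 0,"ry": 0,"rz": 0}
    - {"fingers": 5,"x": 0,"y": 0,"z": 0,"rx": 0,"ry": 0,"rz": 0}
    - {"fingers": 5,"x": 0,"y": 0,"z": 0,"rx": 0,"ry": 0,"rz": 0}

```text
clock: 17.12
tcp_pos: [527.3, -149.3, 148.8]
tool_rot: [3.138, -0.083, 0.007]
force: [0.7, -0.5, -1.8]
width: 55.4
grip_force: 30.0
```

```bash
python3 -c "
from h import *
go([524.8,-150.4,133.9],Rt(-.054,0)[0])"
```

```text
turn deg [ 0.2 -0.3  0.1] | then shift cm (target axes) [-0.25  0.12  1.49] | shift cm before turn [-0.26  0.12  1.49]
```

>>> servo_tool:
  plan:
    - {"fingers": 5,"x": -0.25,"y": 0.1,"z": 0.3,"rx": 0,"ry": 0,"rz": 0}
    - {"fingers": 5,"x": 0,"y": 0,"z": 0.3,"rx": 0,"ry": 0,"rz": 0}
    - {"fingers": 5,"x": 0,"y": 0,"z": 0.2,"rx": 0,"ry": 0,"rz": 0}
    - {"fingers": 5,"x": 0,"y": 0,"z": 0.2,"rx": 0,"ry": 0,"rz": 0}
    - {"fingers": 5,"x": 0,"y": 0,"z": 0,"rx": 0,"ry": 0,"rz": 0}
    - {"fingers": 5,"x": 0,"y": 0,"z": 0,"rx": 0,"ry": 0,"rz": 0}

```text
clock: 17.62
tcp_pos: [523.3, -149.9, 136.6]
tool_rot: [3.139, -0.083, 0.001]
force: [0.4, 0.7, -1.2]
width: 55.3
grip_force: 30.0
```

>>> servo_tool:
  plan:
    - {"fingers": 5,"x": 0,"y": 0,"z": 0.1,"rx": 0,"ry": 0,"rz": 0}
    - {"fingers": 5,"x": 0,"y": 0,"z": 0.1,"rx": 0,"ry": 0,"rz": 0}
    - {"fingers": 5,"x": 0,"y": 0,"z": 0,"rx": 0,"ry": 0,"rz": 0}

```text
clock: 17.87
tcp_pos: [523.5, -149.9, 134.7]
tool_rot: [3.139, -0.083, 0.002]
force: [1.0, -0.3, -1.5]
width: 55.2
grip_force: 30.0
```

>>> servo_tool:
  plan:
    - {"fingers": 5,"x": 0,"y": 0,"z": 0.1,"rx": 0,"ry": 0,"rz": 0}
    - {"fingers": 5,"x": 0,"y": 0,"z": 0,"rx": 0,"ry": 0,"rz": 0}

```text
clock: 18.03
tcp_pos: [523.8, -149.9, 134.1]
tool_rot: [3.139, -0.083, 0.003]
force: [0.9, 0.4, -0.2]
width: 55.6
grip_force: 30.0
```

>>> servo_tool:
  plan:
    - {"fingers": 5,"x": 0,"y": 0,"z": 0.1,"rx": 0,"ry": 0,"rz": 0}
    - {"fingers": 5,"x": 0,"y": 0,"z": 0,"rx": 0,"ry": 0,"rz": 0}

```text
clock: 18.2
tcp_pos: [523.8, -150.0, 133.3]
tool_rot: [3.139, -0.083, 0.003]
force: [-0.7, 1.5, 3.0]
width: 55.8
grip_force: 30.0
```

One more step to seat it, then release and retreat.

>>> servo_tool:
  plan:
    - {"fingers": 5,"x": 0,"y": 0,"z": 0.1,"rx": 0,"ry": 0,"rz": 0}
    - {"fingers": 5,"x": 0,"y": 0,"z": 0,"rx": 0,"ry": 0,"rz": 0}

```text
clock: 18.37
tcp_pos: [523.9, -149.9, 132.6]
tool_rot: [3.139, -0.083, 0.003]
force: [-1.7, 1.7, 6.6]
width: 55.7
grip_force: 30.0
```

>>> servo_tool:
  plan:
    - {"fingers": 8.5,"x": 0,"y": 0,"z": 0,"rx": 0,"ry": 0,"rz": 0}
    - {"fingers": 8.5,"x": 0,"y": 0,"z": 0,"rx": 0,"ry": 0,"rz": 0}
    - {"fingers": 8.5,"x": 0,"y": 0,"z": 0,"rx": 0,"ry": 0,"rz": 0}
    - {"fingers": 8.5,"x": 0,"y": 0,"z": 0,"rx": 0,"ry": 0,"rz": 0}
    - {"fingers": 8.5,"x": 0,"y": 0,"z": 0,"rx": 0,"ry": 0,"rz": 0}
    - {"fingers": 8.5,"x": 0,"y": 0,"z": 0,"rx": 0,"ry": 0,"rz": 0}

```text
clock: 18.87
tcp_pos: [523.4, -150.0, 131.7]
tool_rot: [3.139, -0.083, 0.002]
force: [0.9, 0.4, -0.1]
width: 85.1
grip_force: 0.0
```

>>> servo_tool:
  plan:
    - {"fingers": 9.2,"x": 0,"y": 0,"z": -0.7,"rx": 0,"ry": 0,"rz": 0}
    - {"fingers": 9.2,"x": 0,"y": 0,"z": -1,"rx": 0,"ry": 0,"rz": 0}
    - {"fingers": 9.2,"x": 0,"y": 0,"z": -2,"rx": 0,"ry": 0,"rz": 0}
    - {"fingers": 9.2,"x": 0,"y": 0,"z": -3,"rx": 0,"ry": 0,"rz": 0}
    - {"fingers": 9.2,"x": 0,"y": 0,"z": -4,"rx": 0,"ry": 0,"rz": 0}
    - {"fingers": 9.2,"x": 0,"y": 0,"z": -4,"rx": 0,"ry": 0,"rz": 0}
    - {"fingers": 9.2,"x": 0,"y": 0,"z": -2,"rx": 0,"ry": 0,"rz": 0}

```text
clock: 19.45
tcp_pos: [524.7, -150.1, 306.1]
tool_rot: [3.136, -0.083, 0.014]
force: [0.6, -0.8, 0.7]
width: 91.5
grip_force: 0.0
```

```bash
python3 chk.py 524.8 -150.4 52.3 86; python3 -c "
from h import *
print(get_obs()['tcp_pos']);go(B+220*N1+1.6*R1[:,0],R1)"
```

```text
top 62 ((522.2283325195312, -148.76646423339844), 27.70210075378418) [138.52228175 140.71992875]
scene 93 ((525.8071899414062, -148.64389038085938), 29.50697135925293) [136.32202289 139.82675231]
[ 525.59367551 -150.5139344   306.22889797]
turn deg [  2.2 -25.8   8.8] | then shift cm (target axes) [ -0.13 -39.84   6.46] | shift cm before turn [  3.33 -39.83   5.62]
```

>>> servo_tool:
  plan:
    - {"fingers": 9.2,"x": 0.3,"y": -3.6,"z": 0,"rx": 0,"ry": 0,"rz": 0}
    - {"fingers": 9.2,"x": 0.3,"y": -3.6,"z": 0,"rx": 0,"ry": 0,"rz": 0}
    - {"fingers": 9.2,"x": 0.3,"y": -3.6,"z": 0,"rx": 0,"ry": 0,"rz": 0}
    - {"fingers": 9.2,"x": 0.3,"y": -3.6,"z": 0,"rx": 0,"ry": 0,"rz": 0}
    - {"fingers": 9.2,"x": 0.3,"y": -3.6,"z": 0,"rx": 0,"ry": 0,"rz": 0}
    - {"fingers": 9.2,"x": 0.3,"y": -3.6,"z": 0,"rx": 0,"ry": 0,"rz": 0}
    - {"fingers": 9.2,"x": 0.3,"y": -3.6,"z": 0,"rx": 0,"ry": 0,"rz": 0}
    - {"fingers": 9.2,"x": 0.3,"y": -3.6,"z": 0,"rx": 0,"ry": 0,"rz": 0}

```text
clock: 20.22
tcp_pos: [562.2, 138.5, 298.2]
tool_rot: [3.139, -0.083, 0.001]
force: [0.6, -0.3, -0.5]
width: 92.0
grip_force: 0.0
```

>>> servo_tool:
  plan:
    - {"fingers": 9.2,"x": 0.3,"y": -3.6,"z": 0,"rx": 0,"ry": 0,"rz": 0}
    - {"fingers": 9.2,"x": 0.3,"y": -3.6,"z": 0,"rx": 0,"ry": 0,"rz": 0}
    - {"fingers": 9.2,"x": 0.3,"y": -3.6,"z": 0,"rx": 0,"ry": 0,"rz": 0}
    - {"fingers": 9.2,"x": 0,"y": 0,"z": 0,"rx": 0.35,"ry": -4.3,"rz": 1.5}
    - {"fingers": 9.2,"x": 0,"y": 0,"z": 0,"rx": 0.35,"ry": -4.3,"rz": 1.5}
    - {"fingers": 9.2,"x": 0,"y": 0,"z": 0,"rx": 0.35,"ry": -4.3,"rz": 1.5}
    - {"fingers": 9.2,"x": 0,"y": 0,"z": 0,"rx": 0.35,"ry": -4.3,"rz": 1.5}
    - {"fingers": 9.2,"x": 0,"y": 0,"z": 0,"rx": 0.35,"ry": -4.3,"rz": 1.5}

```text
clock: 20.88
tcp_pos: [577.1, 244.3, 298.4]
tool_rot: [-3.035, 0.283, 0.58]
force: [-0.1, -0.5, 0.8]
width: 92.1
grip_force: 0.0
```

>>> servo_tool:
  plan:
    - {"fingers": 9.2,"x": 0,"y": 0,"z": 0,"rx": 0.35,"ry": -4.3,"rz": 1.5}
    - {"fingers": 9.2,"x": 0,"y": 0,"z": 0,"rx": 0,"ry": 0,"rz": 0}
    - {"fingers": 9.2,"x": 0,"y": 0,"z": 0,"rx": 0,"ry": 0,"rz": 0}

```text
clock: 21.13
tcp_pos: [577.6, 243.4, 295.8]
tool_rot: [-3.001, 0.322, 0.689]
force: [-0.7, 0.8, 0.5]
width: 92.3
grip_force: 0.0
```

```bash
python3 w.py pics/w8.png; python3 -c "
from h import *
go(B+84*N1+1.7*R1[:,0]-.5*R1[:,1],R1)"
```

```text
21.1333 [577.59801079 243.43150409 295.80586176] [0.21 0.58 0.91 0.21 2.07 2.06]
85 899 ring centre in tool x,y off axis, radius ((1.452466368675232, -0.7572014927864075), 33.71682357788086) [87.50382605 88.71653314]
turn deg [ 0.   0.5 -0.2] | then shift cm (target axes) [ 2.35 -0.24 17.91] | shift cm before turn [ 2.5  -0.25 17.89]
```

>>> servo_tool:
  plan:
    - {"fingers": 9.2,"x": 0.8,"y": -0.2,"z": 2,"rx": 0,"ry": 0.5,"rz": 0}
    - {"fingers": 9.2,"x": 0.8,"y": 0,"z": 2.5,"rx": 0,"ry": 0,"rz": 0}
    - {"fingers": 9.2,"x": 0.8,"y": 0,"z": 2.5,"rx": 0,"ry": 0,"rz": 0}
    - {"fingers": 9.2,"x": 0,"y": 0,"z": 2.5,"rx": 0,"ry": 0,"rz": 0}
    - {"fingers": 9.2,"x": 0,"y": 0,"z": 2.5,"rx": 0,"ry": 0,"rz": 0}
    - {"fingers": 9.2,"x": 0,"y": 0,"z": 1,"rx": 0,"ry": 0,"rz": 0}
    - {"fingers": 9.2,"x": 0,"y": 0,"z": 0,"rx": 0,"ry": 0,"rz": 0}
    - {"fingers": 9.2,"x": 0,"y": 0,"z": 0,"rx": 0,"ry": 0,"rz": 0}

```text
clock: 21.85
tcp_pos: [544.5, 253.4, 172.1]
tool_rot: [-3.005, 0.319, 0.67]
force: [-0.2, -0.1, 0.4]
width: 92.1
grip_force: 0.0
```

```bash
python3 w.py pics/w9.png; python3 -c "
from h import *
go(B+80*N1+1.7*R1[:,0]-.5*R1[:,1],R1)"
```

```text
21.85 [544.49951644 253.44093535 172.12150921] [0.24 0.53 1.19 0.19 1.82 2.03]
85 2161 ring centre in tool x,y off axis, radius ((1.3403980731964111, -0.6248586177825928), 33.953834533691406) [87.49053872 88.60612978]
turn deg [-0.1 -0.2 -0.1] | then shift cm (target axes) [0.06 0.03 5.63] | shift cm before turn [0.05 0.04 5.63]
```

>>> servo_tool:
  plan:
    - {"fingers": 9.2,"x": 0,"y": 0.05,"z": 1.5,"rx": 0,"ry": 0,"rz": 0}
    - {"fingers": 9.2,"x": 0,"y": 0,"z": 1.5,"rx": 0,"ry": 0,"rz": 0}
    - {"fingers": 9.2,"x": 0,"y": 0,"z": 1.5,"rx": 0,"ry": 0,"rz": 0}
    - {"fingers": 9.2,"x": 0,"y": 0,"z": 1,"rx": 0,"ry": 0,"rz": 0}
    - {"fingers": 9.2,"x": 0,"y": 0,"z": 0,"rx": 0,"ry": 0,"rz": 0}
    - {"fingers": 6,"x": 0,"y": 0,"z": 0,"rx": 0,"ry": 0,"rz": 0}
    - {"fingers": 6,"x": 0,"y": 0,"z": 0,"rx": 0,"ry": 0,"rz": 0}
    - {"fingers": 6,"x": 0,"y": 0,"z": 0,"rx": 0,"ry": 0,"rz": 0}

```text
clock: 22.57
tcp_pos: [522.6, 257.6, 122.1]
tool_rot: [-3.005, 0.321, 0.67]
force: [0.3, -0.0, 0.6]
width: 76.4
grip_force: 0.0
```

>>> servo_tool:
  plan:
    - {"fingers": 6,"x": 0,"y": 0,"z": 0,"rx": 0,"ry": 0,"rz": 0}
    - {"fingers": 6,"x": 0,"y": 0,"z": 0,"rx": 0,"ry": 0,"rz": 0}
    - {"fingers": 6,"x": 0,"y": 0,"z": 0,"rx": 0,"ry": 0,"rz": 0}
    - {"fingers": 6,"x": 0,"y": 0,"z": 0,"rx": 0,"ry": 0,"rz": 0}

```text
clock: 22.9
tcp_pos: [522.3, 257.5, 121.7]
tool_rot: [-3.005, 0.321, 0.671]
force: [3.3, -0.8, 5.6]
width: 67.2
grip_force: 30.0
```

```bash
python3 -c "
from h import *
o=get_obs();print(o['width'],o['grip_force'],o['force'],(o['tcp_pos']-B)@R1)"
```

```text
67.19857027115005 30.00110401888378 [ 3.26435116 -0.83481515  5.55372969] [ 1.65195467e+00  6.60126940e-02 -7.99995263e+01]
```

>>> servo_tool:
  plan:
    - {"fingers": 6,"x": 0,"y": 0,"z": -0.5,"rx": 0,"ry": 0,"rz": 0}
    - {"fingers": 6,"x": 0,"y": 0,"z": -0.8,"rx": 0,"ry": 0,"rz": 0}
    - {"fingers": 6,"x": 0,"y": 0,"z": -1,"rx": 0,"ry": 0,"rz": 0}
    - {"fingers": 6,"x": 0,"y": 0,"z": -1,"rx": 0,"ry": 0,"rz": 0}
    - {"fingers": 6,"x": 0,"y": 0,"z": -1.5,"rx": 0,"ry": 0,"rz": 0}
    - {"fingers": 6,"x": 0,"y": 0,"z": -2,"rx": 0,"ry": 0,"rz": 0}
    - {"fingers": 6,"x": 0,"y": 0,"z": -2,"rx": 0,"ry": 0,"rz": 0}
    - {"fingers": 6,"x": 0,"y": 0,"z": -2,"rx": 0,"ry": 0,"rz": 0}

```text
clock: 23.57
tcp_pos: [567.2, 247.5, 219.9]
tool_rot: [-3.005, 0.322, 0.673]
force: [1.0, -0.2, -3.6]
width: 67.3
grip_force: 30.0
```

>>> servo_tool:
  plan:
    - {"fingers": 6,"x": 0,"y": 0,"z": -2.5,"rx": 0,"ry": 0,"rz": 0}
    - {"fingers": 6,"x": 0,"y": 0,"z": -2.5,"rx": 0,"ry": 0,"rz": 0}
    - {"fingers": 6,"x": 0,"y": 0,"z": -2.5,"rx": 0,"ry": 0,"rz": 0}
    - {"fingers": 6,"x": 0,"y": 0,"z": -2,"rx": 0,"ry": 0,"rz": 0}
    - {"fingers": 6,"x": 0,"y": 0,"z": 0,"rx": 0,"ry": 0,"rz": 0}

```text
clock: 23.98
tcp_pos: [608.6, 238.7, 309.6]
tool_rot: [-3.005, 0.322, 0.661]
force: [-0.3, -0.8, -2.9]
width: 66.9
grip_force: 30.0
```

```bash
python3 - <<'E'
from h import *
o=get_obs();print(o["force"],o["width"],o["grip_force"])
go([525.8,-300.2,290],Rt(.056,0)[0])
E
```

```text
[-0.30955492 -0.79727842 -2.89784419] 66.87184846544825 29.999852768378332
turn deg [ -3.5  24.7 -15.2] | then shift cm (target axes) [-11.28  53.34   1.96] | shift cm before turn [ 3.83 54.42  0.27]
```

>>> servo_tool:
  plan:
    - {"fingers": 6,"x": 0,"y": 0,"z": 0,"rx": -0.6,"ry": 4.1,"rz": -2.5}
    - {"fingers": 6,"x": 0,"y": 0,"z": 0,"rx": -0.6,"ry": 4.1,"rz": -2.5}
    - {"fingers": 6,"x": 0,"y": 0,"z": 0,"rx": -0.6,"ry": 4.1,"rz": -2.5}
    - {"fingers": 6,"x": 0,"y": 0,"z": 0,"rx": -0.6,"ry": 4.1,"rz": -2.5}
    - {"fingers": 6,"x": 0,"y": 0,"z": 0,"rx": -0.6,"ry": 4.1,"rz": -2.5}
    - {"fingers": 6,"x": 0,"y": 0,"z": 0,"rx": -0.6,"ry": 4.1,"rz": -2.6}
    - {"fingers": 6,"x": -0.3,"y": 1.5,"z": 0,"rx": 0,"ry": 0,"rz": 0}
    - {"fingers": 6,"x": -0.7,"y": 3.5,"z": 0,"rx": 0,"ry": 0,"rz": 0}

```text
clock: 24.65
tcp_pos: [597.0, 191.8, 303.8]
tool_rot: [3.138, 0.096, -0.017]
force: [0.9, -1.2, -3.3]
width: 67.2
grip_force: 30.0
```

>>> servo_tool:
  plan:
    - {"fingers": 6,"x": -0.8,"y": 3.7,"z": 0,"rx": 0,"ry": 0,"rz": 0}
    - {"fingers": 6,"x": -0.8,"y": 3.7,"z": 0,"rx": 0,"ry": 0,"rz": 0}
    - {"fingers": 6,"x": -0.8,"y": 3.7,"z": 0,"rx": 0,"ry": 0,"rz": 0}
    - {"fingers": 6,"x": -0.8,"y": 3.7,"z": 0,"rx": 0,"ry": 0,"rz": 0}
    - {"fingers": 6,"x": -0.8,"y": 3.7,"z": 0,"rx": 0,"ry": 0,"rz": 0}
    - {"fingers": 6,"x": -0.8,"y": 3.7,"z": 0,"rx": 0,"ry": 0,"rz": 0}
    - {"fingers": 6,"x": -0.8,"y": 3.7,"z": 0,"rx": 0,"ry": 0,"rz": 0}
    - {"fingers": 6,"x": -0.8,"y": 3.7,"z": 0,"rx": 0,"ry": 0,"rz": 0}

```text
clock: 25.32
tcp_pos: [550.0, -112.2, 305.3]
tool_rot: [3.137, 0.087, -0.018]
force: [1.3, -0.3, -3.2]
width: 66.8
grip_force: 30.0
```

>>> servo_tool:
  plan:
    - {"fingers": 6,"x": -0.8,"y": 3.7,"z": 0,"rx": 0,"ry": 0,"rz": 0}
    - {"fingers": 6,"x": -0.8,"y": 3.7,"z": 0,"rx": 0,"ry": 0,"rz": 0}
    - {"fingers": 6,"x": -0.8,"y": 3.7,"z": 0,"rx": 0,"ry": 0,"rz": 0}
    - {"fingers": 6,"x": -0.8,"y": 3.7,"z": 0,"rx": 0,"ry": 0,"rz": 0}
    - {"fingers": 6,"x": -0.7,"y": 3,"z": 0,"rx": 0,"ry": 0,"rz": 0}
    - {"fingers": 6,"x": 0,"y": 0,"z": 0,"rx": 0,"ry": 0,"rz": 0}
    - {"fingers": 6,"x": 0,"y": 0,"z": 0,"rx": 0,"ry": 0,"rz": 0}

```text
clock: 25.9
tcp_pos: [521.1, -291.8, 305.9]
tool_rot: [3.139, 0.082, -0.018]
force: [0.4, 0.5, -3.5]
width: 66.9
grip_force: 30.0
```

```bash
python3 hang.py 525.8 -300.2 100.5 .056
```

```text
turn deg [ 0.1  0.7 -0.2] | then shift cm (target axes) [ 0.43  0.87 20.54] | shift cm before turn [ 0.67  0.83 20.53]
[ 521.06735648 -291.77474644  305.88936674] [ 0.41257472  0.51409877 -3.50508571] bottom below tcp [80.92582067 78.09270298]
224 [ 526.55981545 -278.88365396] 82
239 [ 526.1049794 -282.571353 ] 95
254 [ 526.88819757 -278.07370741] 97
269 [ 527.44336201 -279.75826011] 72
```

>>> servo_tool:
  plan:
    - {"fingers": 6,"x": 0.4,"y": 0.85,"z": 1.0,"rx": 0,"ry": 0.7,"rz": 0}
    - {"fingers": 6,"x": 0,"y": 0,"z": 3,"rx": 0,"ry": 0,"rz": 0}
    - {"fingers": 6,"x": 0,"y": 0,"z": 3.5,"rx": 0,"ry": 0,"rz": 0}
    - {"fingers": 6,"x": 0,"y": 0,"z": 3.5,"rx": 0,"ry": 0,"rz": 0}
    - {"fingers": 6,"x": 0,"y": 0,"z": 3.5,"rx": 0,"ry": 0,"rz": 0}
    - {"fingers": 6,"x": 0,"y": 0,"z": 3,"rx": 0,"ry": 0,"rz": 0}
    - {"fingers": 6,"x": 0,"y": 0,"z": 1.5,"rx": 0,"ry": 0,"rz": 0}
    - {"fingers": 6,"x": 0,"y": 0,"z": 0.4,"rx": 0,"ry": 0,"rz": 0}

```text
clock: 26.62
tcp_pos: [525.1, -295.6, 108.3]
tool_rot: [-3.139, -0.09, 0.006]
force: [-0.7, 0.0, -4.0]
width: 67.4
grip_force: 30.0
```

>>> servo_tool:
  plan:
    - {"fingers": 6,"x": 0,"y": 0,"z": 0,"rx": 0,"ry": 0,"rz": 0}
    - {"fingers": 6,"x": 0,"y": 0,"z": 0,"rx": 0,"ry": 0,"rz": 0}
    - {"fingers": 6,"x": 0,"y": 0,"z": 0,"rx": 0,"ry": 0,"rz": 0}

```text
clock: 26.87
tcp_pos: [528.9, -299.4, 115.7]
tool_rot: [3.135, 0.089, 0.009]
force: [0.8, -0.8, -3.3]
width: 67.3
grip_force: 30.0
```

```bash
python3 -c "
from h import *
go([525.8,-300.2,100.5],Rt(.056,0)[0])"
```

```text
turn deg [ 0.3 -0.3  0. ] | then shift cm (target axes) [-0.32  0.06  1.52] | shift cm before turn [-0.33  0.05  1.52]
```

>>> servo_tool:
  plan:
    - {"fingers": 6,"x": -0.3,"y": 0.05,"z": 0.3,"rx": 0.2,"ry": -0.2,"rz": 0}
    - {"fingers": 6,"x": 0,"y": 0,"z": 0.3,"rx": 0,"ry": 0,"rz": 0}
    - {"fingers": 6,"x": 0,"y": 0,"z": 0.3,"rx": 0,"ry": 0,"rz": 0}
    - {"fingers": 6,"x": 0,"y": 0,"z": 0.1,"rx": 0,"ry": 0,"rz": 0}
    - {"fingers": 6,"x": 0,"y": 0,"z": 0,"rx": 0,"ry": 0,"rz": 0}
    - {"fingers": 6,"x": 0,"y": 0,"z": 0,"rx": 0,"ry": 0,"rz": 0}

```text
clock: 27.37
tcp_pos: [524.4, -299.7, 103.0]
tool_rot: [-3.14, -0.088, 0.002]
force: [-0.1, 0.7, -3.1]
width: 67.0
grip_force: 30.0
```

>>> servo_tool:
  plan:
    - {"fingers": 6,"x": 0,"y": 0,"z": 0.1,"rx": 0,"ry": 0,"rz": 0}
    - {"fingers": 6,"x": 0,"y": 0,"z": 0,"rx": 0,"ry": 0,"rz": 0}
    - {"fingers": 6,"x": 0,"y": 0,"z": 0,"rx": 0,"ry": 0,"rz": 0}

```text
clock: 27.62
tcp_pos: [524.6, -299.7, 102.2]
tool_rot: [3.14, 0.088, -0.001]
force: [-0.1, -0.7, -3.2]
width: 67.2
grip_force: 30.0
```

>>> servo_tool:
  plan:
    - {"fingers": 6,"x": 0,"y": 0,"z": 0.1,"rx": 0,"ry": 0,"rz": 0}
    - {"fingers": 6,"x": 0,"y": 0,"z": 0,"rx": 0,"ry": 0,"rz": 0}

```text
clock: 27.78
tcp_pos: [524.6, -299.8, 101.2]
tool_rot: [3.14, 0.088, -0.001]
force: [-0.0, 0.5, -2.4]
width: 67.4
grip_force: 30.0
```

>>> servo_tool:
  plan:
    - {"fingers": 6,"x": 0,"y": 0,"z": 0.1,"rx": 0,"ry": 0,"rz": 0}
    - {"fingers": 6,"x": 0,"y": 0,"z": 0,"rx": 0,"ry": 0,"rz": 0}

```text
clock: 27.95
tcp_pos: [524.7, -299.8, 100.5]
tool_rot: [3.14, 0.088, -0.001]
force: [0.1, 0.4, 0.9]
width: 67.3
grip_force: 30.0
```

>>> servo_tool:
  plan:
    - {"fingers": 6,"x": 0,"y": 0,"z": 0.1,"rx": 0,"ry": 0,"rz": 0}
    - {"fingers": 6,"x": 0,"y": 0,"z": 0,"rx": 0,"ry": 0,"rz": 0}

```text
clock: 28.12
tcp_pos: [524.8, -299.8, 99.8]
tool_rot: [3.14, 0.088, -0.001]
force: [-1.3, 1.1, 3.2]
width: 67.2
grip_force: 30.0
```

>>> servo_tool:
  plan:
    - {"fingers": 9.2,"x": 0,"y": 0,"z": 0,"rx": 0,"ry": 0,"rz": 0}
    - {"fingers": 9.2,"x": 0,"y": 0,"z": 0,"rx": 0,"ry": 0,"rz": 0}
    - {"fingers": 9.2,"x": 0,"y": 0,"z": 0,"rx": 0,"ry": 0,"rz": 0}
    - {"fingers": 9.2,"x": 0,"y": 0,"z": 0,"rx": 0,"ry": 0,"rz": 0}
    - {"fingers": 9.2,"x": 0,"y": 0,"z": 0,"rx": 0,"ry": 0,"rz": 0}
    - {"fingers": 9.2,"x": 0,"y": 0,"z": 0,"rx": 0,"ry": 0,"rz": 0}

```text
clock: 28.62
tcp_pos: [524.5, -299.8, 99.1]
tool_rot: [3.14, 0.088, -0.002]
force: [0.0, 0.2, -0.0]
width: 91.7
grip_force: 0.0
```

>>> servo_tool:
  plan:
    - {"fingers": 9.2,"x": 0,"y": 0,"z": -0.7,"rx": 0,"ry": 0,"rz": 0}
    - {"fingers": 9.2,"x": 0,"y": 0,"z": -1,"rx": 0,"ry": 0,"rz": 0}
    - {"fingers": 9.2,"x": 0,"y": 0,"z": -2,"rx": 0,"ry": 0,"rz": 0}
    - {"fingers": 9.2,"x": 0,"y": 0,"z": -3,"rx": 0,"ry": 0,"rz": 0}
    - {"fingers": 9.2,"x": 0,"y": 0,"z": -4,"rx": 0,"ry": 0,"rz": 0}
    - {"fingers": 9.2,"x": 0,"y": 0,"z": -4,"rx": 0,"ry": 0,"rz": 0}
    - {"fingers": 9.2,"x": 0,"y": 0,"z": -4,"rx": 0,"ry": 0,"rz": 0}

```text
clock: 29.2
tcp_pos: [524.4, -299.5, 289.3]
tool_rot: [3.14, 0.088, -0.0]
force: [0.2, 0.0, -0.5]
width: 92.1
grip_force: 0.0
```

>>> servo_tool:
  plan:
    - {"fingers": 9.2,"x": -2,"y": 3,"z": 0,"rx": 0,"ry": 0,"rz": 0}
    - {"fingers": 9.2,"x": -2,"y": 3,"z": 0,"rx": 0,"ry": 0,"rz": 0}
    - {"fingers": 9.2,"x": -2,"y": 3,"z": 0,"rx": 0,"ry": 0,"rz": 0}
    - {"fingers": 9.2,"x": -2,"y": 3,"z": 0,"rx": 0,"ry": 0,"rz": 0}
    - {"fingers": 9.2,"x": -2,"y": 3,"z": 0,"rx": 0,"ry": 0,"rz": 0}
    - {"fingers": 9.2,"x": -2,"y": 3,"z": 0,"rx": 0,"ry": 0,"rz": 0}
    - {"fingers": 9.2,"x": 0,"y": 0,"z": 0,"rx": 0,"ry": 0,"rz": 0}

```text
clock: 29.78
tcp_pos: [410.9, -491.2, 287.3]
tool_rot: [3.138, 0.079, -0.003]
force: [0.3, -0.1, -0.4]
width: 92.3
grip_force: 0.0
```

```bash
for a in "495.5 -17 51 84" "524.8 -150.4 52.3 86" "525.8 -300.2 20.5 88"; do python3 chk.py $a; done; python3 -c "
from h import *
s=snapshot('scene');cv2.imwrite('pics/end.png',cv2.resize(s['color'][100:300,140:480,::-1],None,fx=2,fy=2))"
```

```text
top 95 ((493.04498291015625, -17.165550231933594), 22.63998031616211) [135.57267867 137.71634775]
scene 78 ((492.7693176269531, -14.738592147827148), 26.77265167236328) [133.11401982 137.03198295]
top 117 ((522.6364135742188, -149.3157958984375), 27.936691284179688) [138.53858384 141.39662303]
scene 86 ((525.1018676757812, -146.9646453857422), 30.073570251464844) [136.68240828 140.42313153]
top 152 ((523.6983032226562, -298.8537902832031), 33.90937042236328) [108.08936531 111.08821516]
scene 84 ((524.2742919921875, -293.9173278808594), 36.753658294677734) [106.60041854 110.34975136]
```

View pics/end.png

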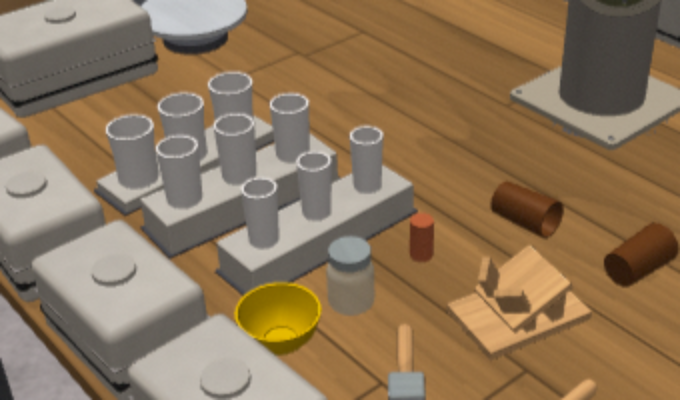

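All three beakers stand upright at the near ends of their rows ((367,160), (290,128) and (231,95) in the crop), each within about 3 mm of its place. The cradle at (520,300) is empty and the bystanders haven't moved.

```bash
python3 -c "
from station import *
print(sign_off())"
```

```text
the job is handed in; nothing more can be done
None
```

I handed the job in at about 30 s on the robot clock: the three beakers stand upright and released in the empty places of their own rows, each about 3 mm from the middle in the last top-camera check, and set down with under 10 N. The sign-off returned no verdict.

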